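# Load the raclette grill and take its plate reading

## Robot

A 6-joint arm with a two-finger parallel gripper is mounted at the origin on a cart in front of the work surface, level with it; the furniture and walls round the work are solid. World frame = base frame: x ahead of the robot, y to its left, z up, the work surface at z = 0. Lengths are in m, angles in degrees, forces in N, time in s.
With the tool pointing down it reaches from about 0.4 to 0.825 m from the base axis. Payload 7 kg.
Tool frame: the origin (TCP) lies at the centre of the arm's flange, where the gripper is bolted on; the fingertips stand 178 mm ahead of it and the grasp point (between the pads) lies 159 mm ahead of it; x points along the fingers, y is the direction in which the jaws open and shut, and the axes are right-handed (so a half turn about x gives the same grasp; the last joint's range is limited). The gripper opens to 88 mm and grips with 3 to 60 N. Pads are 19 mm wide; open, the fingers measure 130 mm over their backs; the gripper's body (78 mm by 193 mm) begins 47 mm behind the grasp point.
Start: joints at [79.933, 20.546, 0.682, 0, -70.136, -16.507], TCP at [0.302, 0.604, 0.405] pointing down, gripper open.
Joint ranges: [-176.03, 176.03], [-82.01, 121.73], [-58.28, 71.71], [-173.87, 95.51], [-174.79, -0.11], [-173.66, 173.66]. Speed limits (degrees/s): [136.94, 136.94, 172.46, 180, 180, 180].

## Interface

Orientations are given as [roll, pitch, yaw] about the fixed x, y, z axes, in that order (R = Rz(yaw) Ry(pitch) Rx(roll)).
In Python, from plant import ctrl gives the robot as it stands. The module is installed in compiled form; this text tells all that it offers.
- The arm moves only by the shell command python3 -m inch 'ROWS'. ROWS is JSON, one flat list of numbers, 7 for each row, row after row: the shift along the tool's x, y, z in m, then the turn, a rotation vector about the tool's x, y, z in degrees, then the finger opening in m, from 0 to 0.0876. In form: [dx, dy, dz, rx, ry, rz, hand, dx, dy, dz, rx, ry, rz, hand, ...]. A call has 1 to 20 rows; each row shifts and turns the pose as measured when the row begins, along the tool's axes as they then stand; what a row does not reach is not made up. A row lasts 1/8 s, in which the tool goes at most 62.5 mm and 10.7 degrees, less where a joint would pass 70% of its speed; a pose out of reach is approached as far as the arm can. A call with a gripper value outside its range is refused whole. The fingers move at their own pace and stop on an object; the grip force is fixed at half the most. Time passes only in rows, so rows that do not move let the fingers close. It gives the time, the measured TCP pose, the force and the opening at its end, in the units of the state.
- ctrl.get_obs(): the state, without advancing time (a new reading comes with each control period).
- ctrl.snapshot(name): name is "scene" or "top" or "wrist"; returns a dict with "color" (400x640x3 uint8, red, green, blue), "depth" (400x640 float32, m along the optical axis (not along the pixel's ray), 0 where there is no reading), "K" (3x3 intrinsics, pixels), "k1" (the pictures are not rectified: a ray, as slopes to the right and down, at radius r is drawn at 1 + k1 r^2 times it, then the intrinsics apply), "position" and "attitude" of the camera in the world; the wrist camera has in their place "hand_eye" (4x4, takes a point from camera to tool coordinates, whose origin is the TCP and whose axes are the tool frame's). Camera axes: x right, y up, looking along -z (the intrinsics and any distortion apply to the point x, -y, -z); pixel columns grow to the right and rows downward; lengths in m; the calibration is good to about 2 mm. A picture is of the moment at which its call begins: read the wrist's pose just before it.
- ctrl.close_job(): hands the job in, once; it reports no verdict.
The state is a dict: "clock": time; "joint_pos": joint angles; "qvel": joint speeds; "tau": joint torques, N m; "tool_pos": TCP position; "orientation": TCP orientation; "force": force on the tool from outside, world axes, zero at the start; "moment": the same for the moment, N m; "opening": finger opening in m.
Only numpy, scipy, OpenCV 4.12 (cv2) and the standard library are available. Lean on these libraries where they do the work, as an engineer would, in place of code of your own. Each camera call takes 0.05 s, during which the arm holds its last target.

## Task

Take the loaded raclette pan by its handle and slide it fully home into the empty bay of the raclette grill, cheese still in it, and let go of it. Then take the orange surface thermometer out of its stand and set its spring-loaded foot inside the white ring on the grill plate above that same bay, thermometer upright, display turned to the front edge of the table where the cook stands, pressed lightly so that the spring gives but does not bottom out. Finish while still holding the thermometer there for its reading; leave the other pan and everything else on the table alone.

Things in the scene. Friction and masses are not known exactly. Their poses are not given: they have to be found in the camera images.
- grill: two-pan raclette grill, fixed, 112 x 250 x 98 mm (its x, y, z). Origin: centre of its underside; z up; -x points out of the open front, which faces roughly to the robot's left. Two bays along y at y = +/-59.5 mm, a dark griddle plate on top with a white ring above each bay. The bay at -y (nearer the robot) is empty, the one at +y holds the parked pan
- bay_home (a point): where the pan's origin lies, on the floor of the empty bay, when the pan is fully home against the back stop; axes as the grill's (the pan's axes then agree with them). The bay is 107 mm wide; floor 30 mm, ceiling 62 mm above the table; its mouth lies 53 mm out from this point along -x
- ring (a point): centre of the white ring (30 mm outside diameter) above the empty bay, on the plate's surface, 92 mm above the table (the plate's rim rises to 98 mm); axes as the grill's
- pan: dark square raclette pan to be loaded, loose, 98 x 98 mm, wall 14 mm high, 2.5 mm floor, 0.2 kg with cheese; origin: centre of its underside; z up. A black straight handle points to -x: 16 mm wide and 16 mm high, from x = -66 to -166 mm, centred 30 mm above the underside
- pan_grip (a point): point on the pan's handle at which to grip it, at (-120, 0, 30) mm of the pan; close the fingers along the pan's y
- cheese: slab of yellow cheese lying loose in the pan, 66 x 60 x 9 mm; origin: centre of its underside
- parked_pan: a second, equal pan with cheese, already home in the grill's other bay, its handle sticking out; must not be disturbed
- probe: orange surface thermometer, loose, upright in its stand, 163 mm long, 0.11 kg. Origin: centre of its foot's underside with the spring relaxed; z runs up to the handle. Handle 20 mm (x) by 26 mm (y), z = 55 to 163 mm, with a black sleeve at z = 125 to 159 mm; display on its -x face at z = 83 to 113 mm; below it a steel stem of 10 mm diameter with the foot
- probe_grip (a point): point on the thermometer's axis at which to grip it, z = 140 mm of the thermometer (23 mm below its top); close the fingers along its y (26 mm wide)
- display (a point): centre of the thermometer's display, on its -x face
- foot_face (a point): centre of the underside of the thermometer's copper foot, a disc of 12 mm diameter that slides up into the stem against a spring
- foot (a joint): travel of the foot into the stem: 0 relaxed, 0.010 m bottomed out. The spring gives 1.6 N at the first touch and 5.6 N at full travel (0.4 N per mm)
- stand: grey docking stand of the thermometer, fixed to the table, 74 x 68 x 87 mm; origin: centre of its underside; axes parallel to the docked thermometer's. The thermometer's foot hangs 17 mm above the table; its handle sits 15 mm deep in a pocket with 1.5 mm play, so lift it 75 mm straight up to clear the stand
- cook_side (a point): a fixed point on the bare table top at x = 0.42 m, y = 0, on the side of the grill where the cook stands (the table's front edge, by the robot); world axes. The display faces the cook when the thermometer's x axis points the same way as world x
- ramekin_salt: small white ramekin, 70 x 70 x 36 mm, leave alone; origin under its centre
- pepper_mill: dark wooden pepper mill, 58 x 58 x 150 mm, leave alone; origin under its centre
- mug: cream cup with handle, 64 x 88 x 54 mm, leave alone; origin under its centre
- lemon: lemon, 71 x 53 x 51 mm, leave alone; origin under its centre

How it is judged:
By the outcome, as a careful person would: the job done as asked, in the order asked, and still so for the second after the job is handed in, while the arm keeps its last pose, push and grip.
It also fails if it takes over 61 s, if anything falls off the work surface, if the arm or the gripper's body presses on something with over 40 N, if the wrist force passes 120 N, or if a joint passes its speed limit or range.

## Working session

There is one attempt and no reset: what is moved stays moved. The work goes in short steps, Python scripts to look and compute and a shell command to move; the robot and the scene stay as the last step left them, time stands still between calls to the robot, and variables do not carry over. Pictures are saved under pics/ and viewed, and the job is handed in when it is done.

```bash
mkdir -p pics; ls
cat > h.py <<'E'
import numpy as np, cv2
from scipy.spatial.transform import Rotation as R
from plant import ctrl
def snap(n,f):
    o=ctrl.get_obs(); s=ctrl.snapshot(n); cv2.imwrite('pics/'+f+'.png',s['color'][:,:,::-1]); np.savez('pics/'+f+'.npz',**{k:v for k,v in s.items()},tp=o['tool_pos'],to=o['orientation']); return s
E
python3 - <<'E'
from h import *
print(ctrl.get_obs())
for n in ['scene','top','wrist']:
    s=snap(n,n+'0'); print({k:v for k,v in s.items() if k not in('color','depth')})
print(ctrl.get_obs()['clock'])
E
```

```text
pics
{'clock': 0.0, 'joint_pos': array([ 7.99349827e+01,  2.05906516e+01,  6.34844311e-01, -2.03821176e-02,
       -7.01351782e+01, -1.65068208e+01]), 'qvel': array([0.06988353, 0.00530673, 0.01583822, 0.07368886, 0.01486291,
       0.06492748]), 'tau': array([-1.54633934e-03, -5.82724714e+01,  2.93052953e+01,  6.99731693e+00,
        6.71006273e-03, -1.73979934e-04]), 'tool_pos': array([0.30185549, 0.60353332, 0.4037386 ]), 'orientation': array([  94.6162175 ,   89.90701825, -111.96256171]), 'force': array([0.5608897 , 0.38309811, 0.04585283]), 'moment': array([-0.00927545, -0.03267987,  0.01576571]), 'opening': 0.08781522737254312}
{'K': array([[418.86091455,   0.        , 316.91099233],
       [  0.        , 418.86091455, 198.16043528],
       [  0.        ,   0.        ,   1.        ]]), 'k1': -0.04057442641297933, 'position': array([-0.17841925, -0.36677396,  0.80337631]), 'attitude': array([ 49.46819332,   1.17946348, -66.3465659 ])}
{'K': array([[485.61629135,   0.        , 317.73421484],
       [  0.        , 485.61629135, 197.65300461],
       [  0.        ,   0.        ,   1.        ]]), 'k1': -0.015592560166139207, 'position': array([ 0.35343161, -0.01881224,  1.59803665]), 'attitude': array([  6.75494186,   0.2410555 , -91.52802376])}
{'K': array([[355.73692126,   0.        , 319.47660969],
       [  0.        , 355.73692126, 196.80379351],
       [  0.        ,   0.        ,   1.        ]]), 'k1': -0.03184653010363551, 'hand_eye': array([[ 5.47315819e-04,  2.45109170e-01, -9.69495330e-01,
         2.03671475e-02],
       [ 9.99999552e-01,  6.14308404e-04,  7.19846888e-04,
        -1.28787805e-04],
       [ 7.72010202e-04, -9.69495290e-01, -2.45108724e-01,
        -6.68350845e-02],
       [ 0.00000000e+00,  0.00000000e+00,  0.00000000e+00,
         1.00000000e+00]])}
0.15
```

View pics/scene0.png

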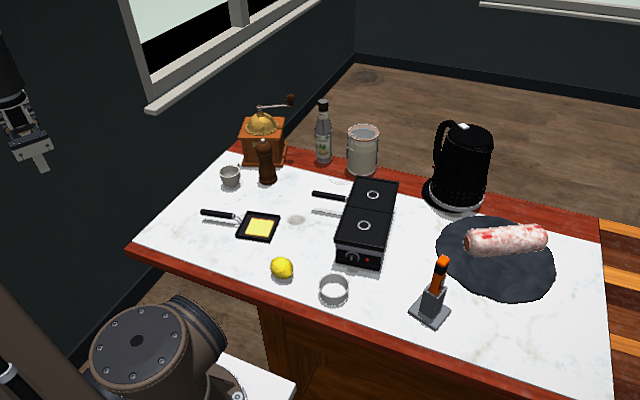

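View pics/top0.png

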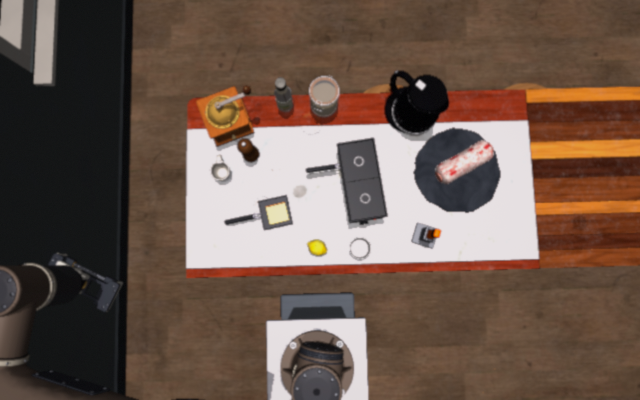

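View pics/wrist0.png

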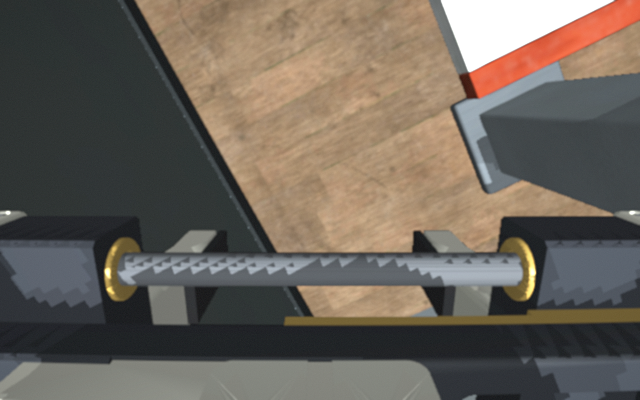

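The scene view shows the pan with its cheese at about (258,226), the grill with rings at (363,225) and (373,195), and the probe in its stand at about (437,280). In the top view the pan is at (275,212), its handle points left to (228,219), the rings are at (359,161) and (365,199), and the stand is at (427,235).

```bash
cat >> h.py <<'E'
def load(f): return dict(np.load('pics/'+f+'.npz'))
def campose(s):
    if 'hand_eye' in s:
        T=np.eye(4); T[:3,:3]=R.from_euler('xyz',s['to'],degrees=True).as_matrix(); T[:3,3]=s['tp']
        T=T@s['hand_eye']; return T[:3,:3],T[:3,3]
    return R.from_euler('xyz',s['attitude'],degrees=True).as_matrix(),s['position']
def rays(s,uv):
    uv=np.asarray(uv,float).reshape(-1,1,2)
    n=cv2.undistortPoints(uv,s['K'],np.array([float(s['k1']),0,0,0]))[:,0]
    Rm,p=campose(s)
    d=np.c_[n[:,0],-n[:,1],-np.ones(len(n))]
    return p,d@Rm.T
def onz(s,uv,z):
    p,d=rays(s,uv); return p+d*((z-p[2])/d[:,2])[:,None]
def proj(s,P):
    Rm,p=campose(s); q=(np.atleast_2d(P)-p)@Rm
    n=np.c_[q[:,0]/-q[:,2],-q[:,1]/-q[:,2]]; r2=(n**2).sum(1,keepdims=True)
    n=n*(1+float(s['k1'])*r2); K=s['K']; return n*K[0,0]+K[:2,2]
def cloud(s):
    h,w=s['depth'].shape; v,u=np.mgrid[:h,:w]
    p,d=rays(s,np.c_[u.ravel(),v.ravel()]); return (p+d*s['depth'].reshape(-1,1)).reshape(h,w,3)
E
python3 - <<'E'
from h import *
for n in ['top0','scene0']:
    s=load(n); c=s['color']; C=cloud(s)
    boxes={'top0':(215,120,450,260),'scene0':(190,160,470,340)}[n]
    x0,y0,x1,y1=boxes
    k=3 if n=='top0' else 2.8
    cv2.imwrite(f'pics/{n}_c.png',cv2.resize(c[y0:y1,x0:x1,::-1],None,fx=k,fy=k,interpolation=cv2.INTER_CUBIC))
    hsv=cv2.cvtColor(c,cv2.COLOR_RGB2HSV)
    m=np.zeros(c.shape[:2],np.uint8); m[y0:y1,x0:x1]=1
    yel=((hsv[:,:,0]>20)&(hsv[:,:,0]<35)&(hsv[:,:,1]>80)&(m>0)).astype(np.uint8)
    for nm,mask in [('yel',yel),('orange',((hsv[:,:,0]<18)&(hsv[:,:,1]>150)&(hsv[:,:,2]>120)&(m>0)).astype(np.uint8)),
       ('dark',((hsv[:,:,2]<75)&(m>0)).astype(np.uint8))]:
        nn,l,st,ce=cv2.connectedComponentsWithStats(mask)
        for i in range(1,nn):
            if st[i,4]>20:
                ys,xs=np.where(l==i); r=cv2.minAreaRect(np.c_[xs,ys].astype(np.float32))
                print(n,nm,st[i,4],ce[i].round(1),r,C[ys,xs].mean(0).round(3))
    # table check
    for uv in ([300,240],[400,260]): print(C[uv[1],uv[0]].round(4))
E
```

```text
top0 yel 238 [316.8 247.4] ((316.95001220703125, 247.34999084472656), (16.443843841552734, 16.76007080078125), 71.56504821777344) [ 0.378 -0.01   0.05 ]
top0 orange 572 [263.2 124.3] ((266.23358154296875, 123.3576431274414), (13.372814178466797, 104.69002532958984), 83.41805267333984) [0.785 0.152 0.045]
top0 orange 215 [355.4 121.5] ((355.4684753417969, 121.36199951171875), (3.9706904888153076, 61.05978012084961), 88.40885925292969) [ 0.796 -0.151  0.007]
top0 orange 47 [436.3 232.7] ((436.44122314453125, 232.73532104492188), (6.063390254974365, 7.518604278564453), 14.03624439239502) [ 0.407 -0.346  0.241]
top0 dark 446 [412.7 125. ] ((411.0, 126.0), (12.0, 48.0), 90.0) [ 0.758 -0.326  0.084]
top0 dark 200 [232.5 133.4] ((232.4039764404297, 133.56040954589844), (5.784924030303955, 35.68852996826172), 69.14553833007812) [0.751 0.252 0.067]
top0 dark 1754 [433.8 169.8] ((432.0, 170.0), (80.0, 34.0), 90.0) [ 0.62  -0.398  0.035]
top0 dark 526 [361.2 181.7] ((361.2568359375, 181.97708129882812), (82.71495819091797, 37.26670837402344), 80.13418579101562) [ 0.578 -0.154  0.099]
top0 dark 
[... 3062 characters left out ...]
185455322266) [ 0.311 -0.04  -0.081]
scene0 dark 24 [440.7 283.4] ((441.0000305175781, 283.0000305175781), (2.5298221111297607, 13.28156566619873), 18.43494987487793) [ 0.402 -0.371  0.118]
scene0 dark 454 [430.6 304.7] ((431.058837890625, 302.76470947265625), (21.3431339263916, 31.529630661010742), 14.03624439239502) [ 0.391 -0.363  0.055]
scene0 dark 578 [206.5 324.4] ((204.00001525878906, 324.0000305175781), (52.32590103149414, 19.798988342285156), 45.0) [ 0.079 -0.055  0.242]
scene0 dark 65 [421.4 320.6] ((422.2943420410156, 320.31634521484375), (34.124656677246094, 3.479541301727295), 33.023868560791016) [ 0.37  -0.354  0.019]
[ 5.028e-01 -1.400e-03 -2.000e-04]
[ 0.5374 -0.2632 -0.0015]
```

```bash
ls pics
```

```text
scene0.npz
scene0.png
scene0_c.png
top0.npz
top0.png
top0_c.png
wrist0.npz
wrist0.png
```

View pics/top0_c.png

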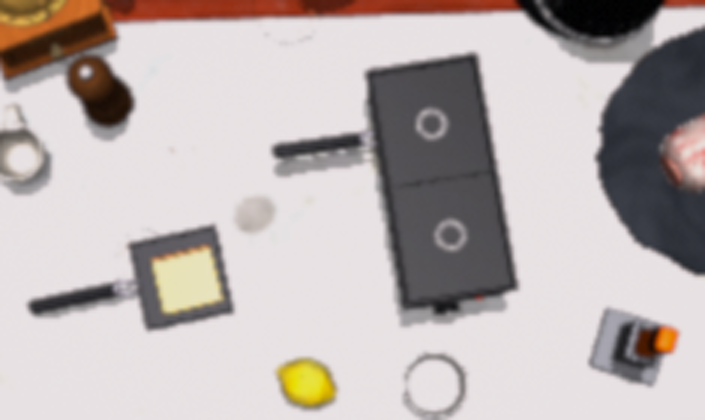

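View pics/scene0_c.png

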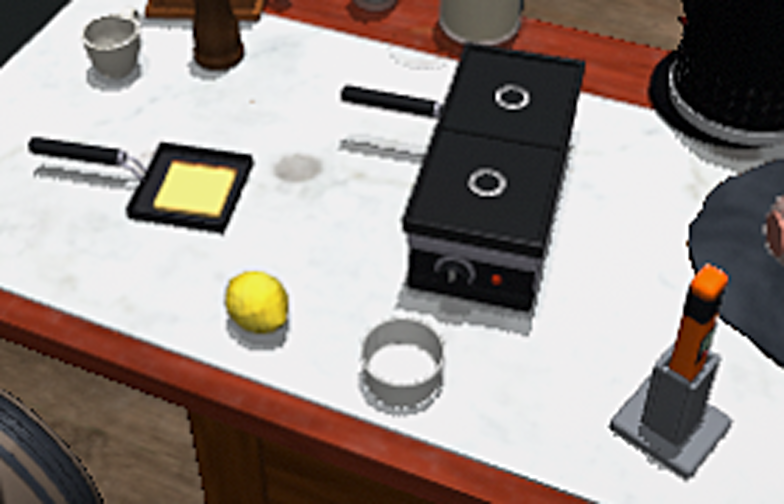

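Run:
```python
from h import *
rc={'top0':[(358.6,161.2),(365.2,198.4)],'scene0':[(373,195),(364,225)]}
for n in ['top0','scene0']:
    s=load(n); g=cv2.cvtColor(s['color'],cv2.COLOR_RGB2GRAY).astype(float)
    o=[]
    for u,v in rc[n]:
        u0,v0=int(u)-9,int(v)-9
        w=np.clip(g[v0:v0+19,u0:u0+19]-95,0,None)
        yy,xx=np.mgrid[v0:v0+19,u0:u0+19]
        c=[(w*xx).sum()/w.sum(),(w*yy).sum()/w.sum()]; o.append(onz(s,c,.092)[0])
    o=np.array(o); d=o[0]-o[1]
    print(n,'rings far,near',o.round(4),'dist',np.linalg.norm(d),'grill y dir deg',np.degrees(np.arctan2(d[1],d[0])))
    hsv=cv2.cvtColor(s['color'],cv2.COLOR_RGB2HSV)
    ch=((hsv[:,:,0]>12)&(hsv[:,:,0]<40)&(hsv[:,:,1]>40)&(hsv[:,:,2]>150)).astype(np.uint8)
    nn,l,st,ce=cv2.connectedComponentsWithStats(ch)
    t={'top0':(275,212),'scene0':(259,227)}[n]; i=l[t[1],t[0]]
    m=(l==i); print('cheese px',m.sum())
    ys,xs=np.where(m); P=onz(s,np.c_[xs,ys],.012)[:,:2]; r=cv2.minAreaRect((P*1000).astype(np.float32)); print('cheese',r,P.mean(0))
    dk=((g<110)&True).astype(np.uint8)
    # pan: dark region around, filled
    x0,y0,x1,y1={'top0':(255,193,296,232),'scene0':(234,206,284,246)}[n]
    sub=np.zeros_like(dk); sub[y0:y1,x0:x1]=(dk|ch)[y0:y1,x0:x1]
    sub=cv2.morphologyEx(sub,cv2.MORPH_OPEN,np.ones((5,5)))
    ys,xs=np.where(sub); P=onz(s,np.c_[xs,ys],.014)[:,:2]; r=cv2.minAreaRect((P*1000).astype(np.float32)); print('pan',r)
    x0,y0,x1,y1={'top0':(222,205,254,230),'scene0':(198,205,234,222)}[n]
    sub=np.zeros_like(dk); sub[y0:y1,x0:x1]=(g<90)[y0:y1,x0:x1]
    ys,xs=np.where(sub); P=onz(s,np.c_[xs,ys],.036)[:,:2]; r=cv2.minAreaRect((P*1000).astype(np.float32)); print('handle',r)
```

```text
top0 rings far,near [[ 0.6451 -0.1485  0.092 ]
 [ 0.5271 -0.1639  0.092 ]] dist 0.11902849636053289 grill y dir deg 7.437423514203927
cheese px 397
cheese ((494.5022888183594, 117.32870483398438), (64.09041595458984, 67.54552459716797), 12.856689453125) [0.49455285 0.11743663]
pan ((498.2179870605469, 128.56723022460938), (93.48504638671875, 87.97587585449219), 12.856700897216797)
handle ((474.5707702636719, 240.1913299560547), (13.369845390319824, 88.37110137939453), 10.608930587768555)
scene0 rings far,near [[ 0.6447 -0.1498  0.092 ]
 [ 0.5267 -0.1656  0.092 ]] dist 0.1191341114507128 grill y dir deg 7.626067311762828
cheese px 403
cheese ((494.86322021484375, 116.2013931274414), (63.190101623535156, 66.49202728271484), 12.412914276123047) [0.494264   0.11590068]
pan ((494.25811767578125, 120.88821411132812), (107.80613708496094, 102.04620361328125), 10.772236824035645)
handle ((473.94195556640625, 236.39529418945312), (21.579524993896484, 98.46006774902344), 11.033358573913574)
```

```bash
cat >> h.py <<'E'
def Rdown(a):
    # tool x down, tool y at world angle a (deg)
    x=np.array([0,0,-1.]); y=np.array([np.cos(np.radians(a)),np.sin(np.radians(a)),0]); return np.c_[x,y,np.cross(x,y)]
def state():
    o=ctrl.get_obs(); Rm=R.from_euler('xyz',o['orientation'],degrees=True).as_matrix(); return o,Rm,o['tool_pos']
def plan(grasp,a,Rt=None):
    """grasp-point world target, jaw angle -> tool-frame delta of TCP now, rotvec now"""
    o,Rm,p=state(); Rt=Rdown(a) if Rt is None else Rt
    tcp=np.array(grasp)-0.159*Rt[:,0]
    d=Rm.T@(tcp-p); rv=R.from_matrix(Rm.T@Rt).as_rotvec(degrees=True)
    print('clk',round(o['clock'],2),'tcp',p.round(4),'gp',(p+.159*Rm[:,0]).round(4),'jaw ang',np.degrees(np.arctan2(Rm[1,1],Rm[0,1])).round(2),'F',o['force'].round(1),'M',o['moment'].round(2),'open',round(o['opening'],4))
    print('delta tool',d.round(4),'rotvec',rv.round(2),'j',o['joint_pos'].round(0))
E
python3 - <<'E'
from h import *
plan([.474,.238,.20],11); plan([.474,.238,.20],191)
print(state()[1].round(3))
E
```

```text
clk 0.15 tcp [0.3019 0.6036 0.4039] gp [0.3018 0.6034 0.245 ] jaw ang -116.58 F [-0.2  0.8  0.3] M [0.06 0.   0.03] open 0.0872
delta tool [ 0.0453  0.2499 -0.3175] rotvec [-1.2758e+02  8.0000e-02 -5.0000e-02] j [ 80.  21.   1.  -0. -70. -17.]
clk 0.15 tcp [0.3019 0.6036 0.4039] gp [0.3018 0.6034 0.245 ] jaw ang -116.58 F [-0.2  0.8  0.3] M [0.06 0.   0.03] open 0.0872
delta tool [ 0.0453  0.2499 -0.3175] rotvec [ 5.242e+01 -4.000e-02 -7.000e-02] j [ 80.  21.   1.  -0. -70. -17.]
[[-0.    -0.447 -0.894]
 [-0.001 -0.894  0.447]
 [-1.     0.001 -0.   ]]
```

```bash
python3 -m inch '[0.005,0.031,-0.04,0,0,0,0.0876, 0.005,0.031,-0.04,0,0,0,0.0876, 0.005,0.031,-0.04,0,0,0,0.0876, 0.005,0.031,-0.04,0,0,0,0.0876, 0.005,0.031,-0.04,0,0,0,0.0876, 0.005,0.031,-0.04,0,0,0,0.0876, 0.005,0.031,-0.04,0,0,0,0.0876, 0,0,0,10.5,0,0,0.0876, 0,0,0,10.5,0,0,0.0876, 0,0,0,10.5,0,0,0.0876, 0,0,0,10.5,0,0,0.0876, 0,0,0,10.4,0,0,0.0876]'
python3 - <<'E'
from h import *
plan([.474,.238,.20],191)
snap('wrist','w1')
E
```

```text
clock: 1.65
tool_pos: [0.4585, 0.2726, 0.3651]
orientation: [136.5, 89.6, -123.6]
force: [0.6, 0.1, -0.4]
opening: 0.0874
clk 1.65 tcp [0.4585 0.2726 0.3651] gp [0.4579 0.2717 0.2061] jaw ang -170.1 F [ 0.6  0.1 -0.4] M [ 0.07 -0.08 -0.07] open 0.0874
delta tool [ 0.0062 -0.0093 -0.0367] rotvec [-1.1  -0.26 -0.25] j [ 52.   9. -20.   0. -61. -42.]
```

View pics/w1.png

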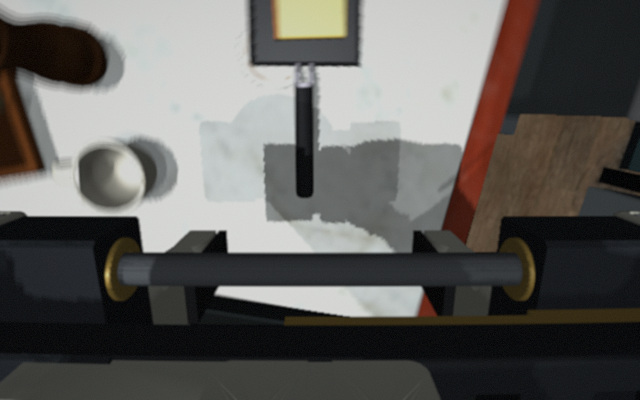

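The wrist view shows the handle running nearly straight from (304,80) down to (304,197), with the pan above it at (250–360, 65).

Run:
```python
from h import *
s=load('w1'); g=cv2.cvtColor(s['color'],cv2.COLOR_RGB2GRAY)
m=np.zeros_like(g); m[88:205,285:322]=(g[88:205,285:322]<45)
m=cv2.morphologyEx(m,cv2.MORPH_OPEN,np.ones((3,3)))
nn,l,st,ce=cv2.connectedComponentsWithStats(m); i=1+st[1:,4].argmax(); print(st[i],ce[i])
rows=[(v,np.where(l[v]==i)[0]) for v in range(st[i,1],st[i,1]+st[i,3])]
L=np.array([[x.min(),v] for v,x in rows if len(x)]);Rr=np.array([[x.max()+1,v] for v,x in rows if len(x)])
for z in (.038,):
    A=onz(s,L,z);B=onz(s,Rr,z); C=(A+B)/2; print('width',np.linalg.norm(A-B,axis=1)[::15].round(4))
    k=slice(5,-12); vx,vy,x0,y0=cv2.fitLine(C[k,:2].astype(np.float32),cv2.DIST_HUBER,0,1e-4,1e-4).ravel()
    print('dir',np.degrees(np.arctan2(vy,vx)),'ends',C[0].round(4),C[-1].round(4))
# pan edge bottom row of pan corner points
for uv in [(249,66),(360,66)]: print(onz(s,uv,.014).round(4))
```

```text
[ 296   88   17  109 1701] [304.24338624 144.14050558]
width [0.0025 0.0125 0.0135 0.0136 0.0146 0.0148 0.0149 0.0133]
dir -80.73082 ends [0.4807 0.1922 0.038 ] [0.4694 0.2839 0.038 ]
[[0.5372 0.1816 0.014 ]]
[[0.4407 0.1649 0.014 ]]
```

Run:
```python
from h import *
plan([.476,.240,.08],189.8)
```

```text
clk 1.7 tcp [0.4585 0.2726 0.3651] gp [0.4579 0.2717 0.2061] jaw ang -170.64 F [-0.3  0.3  0.1] M [ 0.09 -0.07 -0.08] open 0.0875
delta tool [ 0.1262 -0.0126 -0.0344] rotvec [-0.44 -0.27 -0.26] j [ 52.   9. -20.   0. -61. -42.]
```

```bash
python3 -m inch '[0.03,-0.0126,-0.0344,0,-0.2,-0.2,0.06, 0.032,0,0,0,0,0,0.06, 0.032,0,0,0,0,0,0.06, 0.032,0,0,0,0,0,0.05, 0,0,0,0,0,0,0.05]'
python3 - <<'E'
from h import *
plan([.476,.240,.03],189.8)
snap('wrist','w2')
E
```

```text
clock: 2.33
tool_pos: [0.4771, 0.2396, 0.2365]
orientation: [-108.7, 90.0, -8.4]
force: [-0.3, -0.4, -0.1]
opening: 0.0511
clk 2.33 tcp [0.4771 0.2396 0.2365] gp [0.4772 0.2395 0.0775] jaw ang -169.77 F [-0.3 -0.4 -0.1] M [ 0.04  0.01 -0.03] open 0.0511
delta tool [0.0475 0.0011 0.0006] rotvec [ 0.43 -0.01  0.04] j [ 48.  17. -29.   0. -43. -38.]
```

View pics/w2.png

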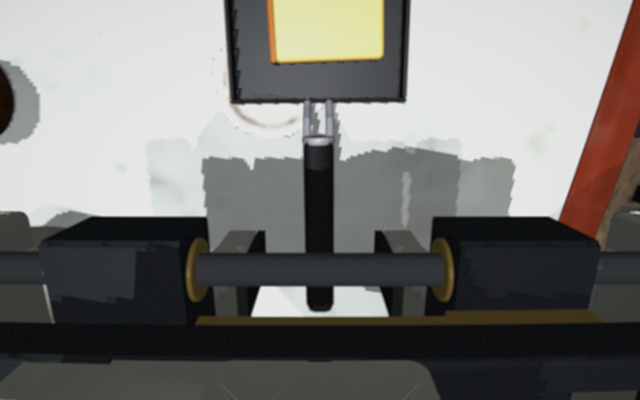

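The handle at column 319 is centred between the fingers. I'll descend and close.

```bash
python3 -m inch '[0.024,0,0,0,0,0,0.05, 0.023,0,0,0,0,0,0.05, 0,0,0,0,0,0,0.05, 0,0,0,0,0,0,0.01, 0,0,0,0,0,0,0.005, 0,0,0,0,0,0,0.005, 0,0,0,0,0,0,0.005, 0,0,0,0,0,0,0.005]'
python3 - <<'E'
from h import *
plan([.476,.240,.06],189.8)
s=load('w2'); print('handle rear/front', onz(s,[(320,308)],.03).round(4), onz(s,[(318,140),(318,147)],.038).round(4), 'pan edge',onz(s,[(230,103),(407,101)],.014).round(4))
E
```

```text
clock: 3.38
tool_pos: [0.4808, 0.2434, 0.1999]
orientation: [-61.3, 89.0, 39.3]
force: [0.8, -0.1, -1.0]
opening: 0.0157
clk 3.38 tcp [0.4808 0.2434 0.1999] gp [0.4829 0.2451 0.0409] jaw ang -169.34 F [ 0.8 -0.1 -1. ] M [-0.08  0.01  0.01] open 0.0157
delta tool [-0.0192  0.0051 -0.0023] rotvec [0.86 0.48 0.86] j [ 48.  21. -31.   0. -38. -37.]
handle rear/front [[0.4695 0.2873 0.03  ]] [[0.488  0.1904 0.038 ]
 [0.4874 0.1938 0.038 ]] pan edge [[0.5391 0.1811 0.014 ]
 [0.4433 0.1628 0.014 ]]
```

```bash
python3 -m inch '[0,0,0,0,0,0,0.05, 0,0,0,0,0,0,0.05]'
python3 - <<'E'
from h import *
plan([.478,.240,.03],189.8)
E
```

```text
clock: 3.62
tool_pos: [0.4809, 0.2435, 0.1999]
orientation: [-61.7, 89.0, 38.9]
force: [0.3, 0.1, -0.1]
opening: 0.0304
clk 3.62 tcp [0.4809 0.2435 0.1999] gp [0.4831 0.2452 0.0409] jaw ang -169.33 F [ 0.3  0.1 -0.1] M [ 0.06 -0.01  0.03] open 0.0304
delta tool [ 0.0108  0.0037 -0.0029] rotvec [0.88 0.48 0.87] j [ 48.  21. -31.   0. -38. -37.]
```

```bash
python3 -m inch '[0.004,0.0037,-0.0029,0.5,0.5,0.9,0.05, 0.007,0,0,0.4,0,0,0.05, 0,0,0,0,0,0,0.05]'
python3 - <<'E'
from h import *
plan([.478,.240,.03],189.8)
E
```

```text
clock: 4.0
tool_pos: [0.4776, 0.2396, 0.1878]
orientation: [124.1, 89.9, -136.2]
force: [-0.0, 0.6, 0.0]
opening: 0.0497
clk 4.0 tcp [0.4776 0.2396 0.1878] gp [0.4773 0.2393 0.0288] jaw ang -170.3 F [-0.   0.6  0. ] M [ 0.04 -0.05 -0.04] open 0.0497
delta tool [-0.0012 -0.0005  0.0004] rotvec [-0.1  -0.08 -0.12] j [ 48.  22. -32.  -0. -37. -38.]
```

```bash
python3 -m inch '[0,0,0,0,0,0,0.005, 0,0,0,0,0,0,0.005, 0,0,0,0,0,0,0.005, 0,0,0,0,0,0,0.005, 0,0,0,0,0,0,0.005]'
python3 - <<'E'
from h import *
plan([.478,.240,.03],189.8)
E
```

```text
clock: 4.62
tool_pos: [0.4778, 0.2398, 0.1879]
orientation: [126.5, 89.9, -133.8]
force: [-0.5, 0.3, -1.5]
opening: 0.0159
clk 4.62 tcp [0.4778 0.2398 0.1879] gp [0.4776 0.2396 0.0289] jaw ang -170.28 F [-0.5  0.3 -1.5] M [ 0.19  0.02 -0.04] open 0.0159
delta tool [-0.0011 -0.0002  0.0001] rotvec [-0.08 -0.06 -0.08] j [ 48.  22. -32.  -0. -37. -38.]
```

Gripped. I'll lift gently and look for droop.

```bash
python3 -m inch '[-0.01,0,0,0,0,0,0.005, -0.01,0,0,0,0,0,0.005, -0.01,0,0,0,0,0,0.005, -0.01,0,0,0,0,0,0.005, -0.01,0,0,0,0,0,0.005, 0,0,0,0,0,0,0.005]'
python3 - <<'E'
from h import *
plan([.478,.240,.065],189.8)
snap('wrist','w3'); snap('scene','s3')
s=load('s3'); x0,y0,x1,y1=180,170,400,280
cv2.imwrite('pics/s3c.png',cv2.resize(s['color'][y0:y1,x0:x1,::-1],None,fx=3.5,fy=3.5,interpolation=cv2.INTER_CUBIC))
E
```

```text
clock: 5.38
tool_pos: [0.4776, 0.2397, 0.242]
orientation: [99.3, 89.9, -161.0]
force: [0.0, 0.3, -2.4]
opening: 0.0157
clk 5.38 tcp [0.4776 0.2397 0.242 ] gp [0.4775 0.2397 0.083 ] jaw ang -170.32 F [ 0.   0.3 -2.4] M [ 0.34 -0.08  0.  ] open 0.0157
delta tool [ 0.018  -0.0004  0.0002] rotvec [-0.12 -0.01 -0.06] j [ 48.  17. -29.  -0. -44. -38.]
```

View pics/w3.png

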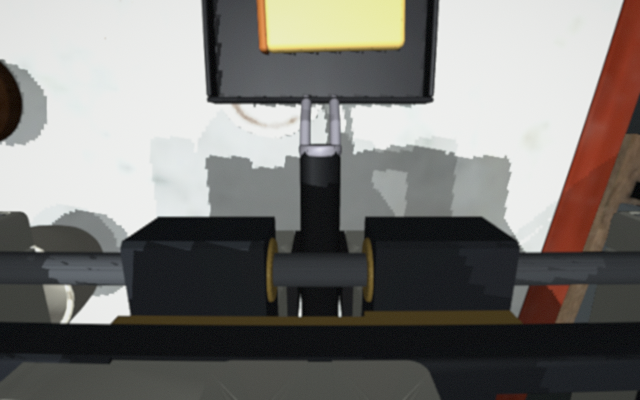

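View pics/s3c.png

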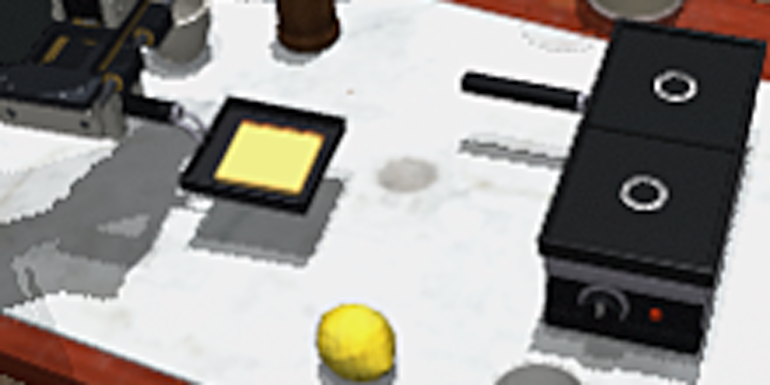

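The pan is lifted with the cheese in it. I'll measure the tilt from wrist depth.

```bash
cat >> h.py <<'E'
def pantilt(f,box=(272,2,398,45)):
    s=load(f); C=cloud(s); P=C[box[1]:box[3],box[0]:box[2]].reshape(-1,3); P=P[np.isfinite(P).all(1)]
    A=np.c_[P[:,:2]-P[:,:2].mean(0),np.ones(len(P))]; k,*_=np.linalg.lstsq(A,P[:,2],rcond=None)
    res=P[:,2]-A@k; print('slope x,y deg',np.degrees(np.arctan(k[:2])).round(2),'z',k[2].round(4),'at',P.mean(0).round(4),'rms',res.std().round(4))
E
python3 - <<'E'
from h import *
pantilt('w3')
s=load('w3');C=cloud(s)
for uv in [(320,98),(230,98),(420,98),(320,170),(320,200),(320,60),(320,85)]: print(uv,C[uv[1],uv[0]].round(4))
E
```

```text
slope x,y deg [-5.71 33.28] z 0.0612 at [0.4892 0.1398 0.0612] rms 0.0083
(320, 98) [0.49   0.1709 0.0644]
(230, 98) [0.5279 0.1772 0.0647]
(420, 98) [0.4478 0.1636 0.0643]
(320, 170) [0.4855 0.1974 0.0888]
(320, 200) [0.4836 0.2086 0.09  ]
(320, 60) [0.4928 0.1542 0.0519]
(320, 85) [0.491  0.1649 0.0517]
```

```bash
python3 -m inch '[0,0,0,0,3,0,0.005, 0,0,0,0,0,0,0.005]'
python3 - <<'E'
from h import *
plan([.478,.240,.083],189.8)
snap('wrist','w4'); s=load('w4');C=cloud(s)
for v in range(4,100,8): print(v,C[v,320].round(4),C[v,240].round(4))
for v in range(150,210,10): print(v,C[v,320].round(4))
E
```

```text
clock: 5.72
tool_pos: [0.477, 0.2391, 0.2401]
orientation: [176.0, 86.8, -84.4]
force: [-0.3, -0.4, -3.0]
opening: 0.0154
clk 5.72 tcp [0.477  0.2391 0.2401] gp [0.4779 0.2304 0.0814] jaw ang -170.36 F [-0.3 -0.4 -3. ] M [ 0.64  0.04 -0.  ] open 0.0154
delta tool [-0.0019 -0.0011  0.0006] rotvec [-0.15 -3.14 -0.23] j [ 49.  17. -30.   3. -45. -41.]
4 [0.4969 0.1229 0.0637] [0.5321 0.1259 0.0551]
12 [0.4964 0.1258 0.0633] [0.5318 0.129  0.0543]
20 [0.4958 0.1294 0.065 ] [0.5312 0.1325 0.055 ]
28 [0.4953 0.1324 0.0643] [0.5306 0.136  0.0557]
36 [0.4948 0.1354 0.0639] [0.5303 0.1392 0.0553]
44 [0.4942 0.1387 0.0644] [0.5299 0.1425 0.0548]
52 [0.4939 0.1407 0.0587] [0.5291 0.1461 0.0563]
60 [0.4934 0.1435 0.0557] [0.5292 0.1492 0.054 ]
68 [0.4928 0.1469 0.0553] [0.5286 0.1528 0.055 ]
76 [0.4922 0.1504 0.0559] [0.528  0.1563 0.0553]
84 [0.4917 0.1537 0.0546] [0.5278 0.1597 0.0542]
92 [0.4911 0.1572 0.0549] [0.5273 0.1632 0.0546]
150 [0.4872 0.1811 0.0899]
160 [0.4866 0.1847 0.0903]
170 [0.4859 0.1885 0.0895]
180 [0.4853 0.1923 0.0894]
190 [0.4847 0.196  0.0902]
200 [0.484  0.1999 0.0899]
```

The pan is level now. Next I'll go to the pre-entry pose in front of the empty bay.

```bash
cat >> h.py <<'E'
def Rtilt(a,t): return Rdown(a)@R.from_rotvec([0,t,0],degrees=True).as_matrix()
E
python3 - <<'E'
from h import *
plan([.4944,.0821,.081],None,Rtilt(187.5,3.1))
E
```

```text
clk 5.78 tcp [0.477  0.2391 0.2401] gp [0.4779 0.2305 0.0814] jaw ang -170.37 F [-0.1 -0.5 -2.6] M [0.47 0.08 0.04] open 0.0157
delta tool [ 0.0085  0.0088 -0.1489] rotvec [ 2.14  0.   -0.11] j [ 49.  17. -30.   3. -45. -41.]
```

```bash
python3 -m inch '[0.0005,0.0007,-0.01,0.2,0,0,0.005, 0.001,0.001,-0.018,0.2,0,0,0.005, 0.0012,0.0012,-0.02,0.3,0,0,0.005, 0.0012,0.0012,-0.02,0.3,0,0,0.005, 0.0012,0.0012,-0.02,0.3,0,0,0.005, 0.0012,0.0012,-0.02,0.3,0,0,0.005, 0.001,0.001,-0.018,0.3,0,0,0.005, 0.0008,0.0008,-0.012,0.2,0,0,0.005, 0.0005,0.0005,-0.006,0,0,0,0.005, 0,0,0,0,0,0,0.005]'
python3 - <<'E'
from h import *
plan([.4944,.0821,.081],None,Rtilt(187.5,3.1))
snap('wrist','w5');snap('scene','s5');snap('top','t5')
s=load('s5'); x0,y0,x1,y1=180,140,420,290
cv2.imwrite('pics/s5c.png',cv2.resize(s['color'][y0:y1,x0:x1,::-1],None,fx=3.3,fy=3.3,interpolation=cv2.INTER_CUBIC))
C=cloud(load('w5'))
for v in range(4,210,16): print(v,C[v,320].round(4),C[v,240].round(4))
E
```

```text
clock: 7.02
tool_pos: [0.4902, 0.0828, 0.2389]
orientation: [177.4, 87.0, -85.4]
force: [-0.2, -0.9, -1.9]
opening: 0.0153
clk 7.03 tcp [0.4902 0.0828 0.2389] gp [0.4909 0.0745 0.0802] jaw ang -172.82 F [-0.2 -0.9 -1.9] M [ 0.55 -0.02  0.02] open 0.0153
delta tool [-0.0012 -0.004   0.0074] rotvec [-0.31  0.11 -0.15] j [ 33.  14. -35.   4. -42. -29.]
4 [ 0.5053 -0.0332  0.0638] [ 0.5406 -0.0321  0.0537]
20 [ 0.5045 -0.0274  0.0625] [ 0.54   -0.0256  0.0535]
36 [ 0.5037 -0.0208  0.0639] [ 0.5396 -0.019   0.0529]
52 [ 0.5031 -0.0158  0.057 ] [ 0.5389 -0.0121  0.0534]
68 [ 0.5023 -0.0095  0.0538] [ 0.538  -0.005   0.0546]
84 [ 0.5014 -0.0026  0.054 ] [0.5376 0.0018 0.0537]
100 [0.5005 0.0051 0.0641] [0.5343 0.0094 0.0659]
116 [ 4.997e-01  1.000e-02 -3.000e-04] [ 0.5483  0.016  -0.0006]
132 [ 4.985e-01  1.960e-02 -4.000e-04] [ 5.474e-01  2.570e-02 -2.000e-04]
148 [0.4982 0.024  0.0892] [5.464e-01 3.540e-02 4.000e-04]
164 [0.4974 0.0301 0.0879] [ 0.5459  0.0454 -0.0008]
180 [0.4966 0.0361 0.088 ] [ 0.5451  0.0556 -0.0012]
196 [0.4959 0.0421 0.0885] [ 5.441e-01  6.580e-02 -4.000e-04]
```

View pics/w5.png

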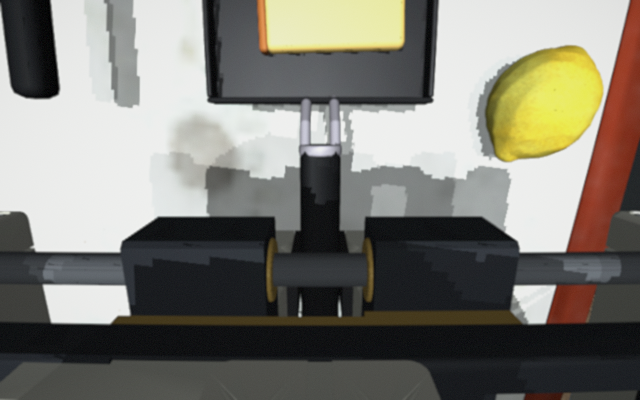

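View pics/s5c.png

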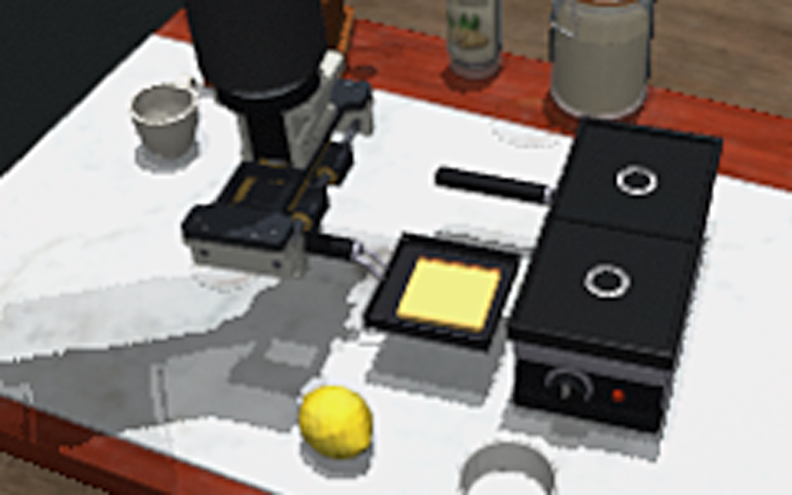

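```bash
python3 -m inch '[0.007,-0.002,0,-0.2,0,0,0.005, 0.007,-0.002,0,-0.1,0,0,0.005, 0,0,0,0,0,0,0.005]'
python3 - <<'E'
from h import *
o,Rm,p=state(); gp=p+.159*Rm[:,0]
ex=np.array([.1305,-.9914]);ey=np.array([.9914,.1305]); ring=np.array([.5269,-.1648])
plan([*(ring-.122*ex),.066],None,Rtilt(187.5,3.1))
print('grill-frame gp rel ring', (gp[:2]-ring)@ex,(gp[:2]-ring)@ey)
snap('wrist','w6');snap('scene','s6');C=cloud(load('w6'))
for v in range(4,110,16): print(v,C[v,320].round(4),C[v,240].round(4))
s=load('w6'); g=s['color'][98:104,195:450].mean(2); print(np.where(g.mean(0)<90)[0][[0,-1]]+195)
e=onz(s,[(208,99),(436,99)],.052); print(e.round(4), ((e[:,:2].mean(0)-ring)@ex).round(4),((e[:,:2].mean(0)-ring)@ey).round(4))
s=load('s6'); x0,y0,x1,y1=280,160,420,290
cv2.imwrite('pics/s6c.png',cv2.resize(s['color'][y0:y1,x0:x1,::-1],None,fx=4.5,fy=4.5,interpolation=cv2.INTER_CUBIC))
E
```

```text
clock: 7.55
tool_pos: [0.4946, 0.0843, 0.2237]
orientation: [177.1, 87.0, -85.2]
force: [-0.1, -0.2, -2.1]
opening: 0.0157
clk 7.55 tcp [0.4946 0.0843 0.2237] gp [0.4953 0.076  0.0649] jaw ang -172.34 F [-0.1 -0.2 -2.1] M [ 0.52  0.03 -0.04] open 0.0157
delta tool [ 0.0053  0.0009 -0.1205] rotvec [ 0.17  0.11 -0.14] j [ 33.  16. -35.   4. -40. -29.]
grill-frame gp rel ring -0.24288718691127698 0.00011777764741248673
4 [ 0.5106 -0.0319  0.0473] [ 0.5459 -0.0302  0.0384]
20 [ 0.5098 -0.0258  0.0469] [ 0.5452 -0.0235  0.0385]
36 [ 0.5089 -0.0192  0.0481] [ 0.5448 -0.0171  0.0374]
52 [ 0.5082 -0.014   0.0422] [ 0.5442 -0.0103  0.0371]
68 [ 0.5074 -0.0079  0.0385] [ 0.5434 -0.0033  0.0379]
84 [ 0.5065 -0.0011  0.0375] [0.5427 0.0037 0.038 ]
100 [0.5054 0.0068 0.0491] [0.5393 0.0113 0.0504]
[210 430]
[[ 5.524e-01  1.270e-02  5.200e-02]
 [ 4.568e-01 -1.000e-04  5.200e-02]] -0.1726 0.0003
```

View pics/s6c.png

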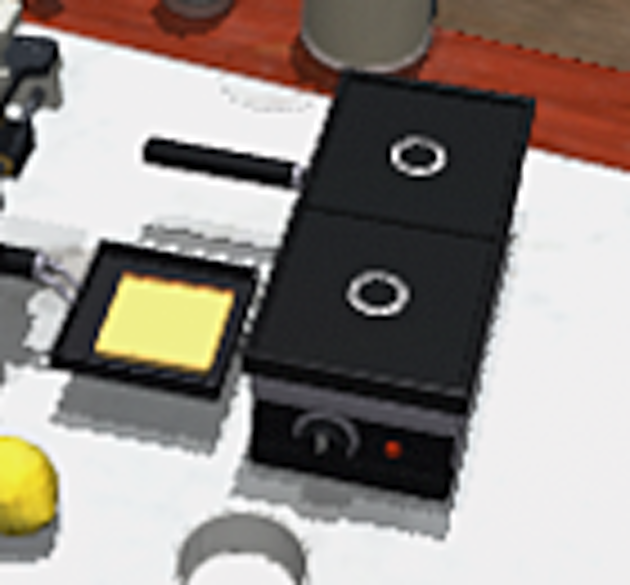

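View pics/w6.png

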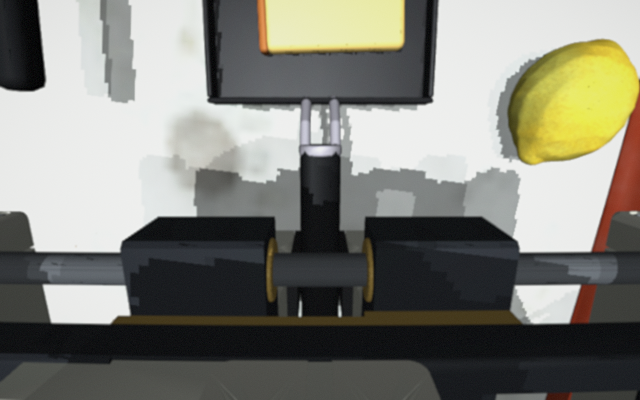

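```bash
python3 -m inch '[0.0005,0,-0.01,0,0,0,0.005, 0.0005,0,-0.01,0,0,0,0.005, 0.0005,0,-0.01,0,0,0,0.005, 0.0005,0,-0.01,0,0,0,0.005, 0.0005,0,-0.01,0,0,0,0.005, 0,0,0,0,0,0,0.005]'
cat > q.py <<'E'
from h import *
o,Rm,p=state(); gp=p+.159*Rm[:,0]
ex=np.array([.1305,-.9914]);ey=np.array([.9914,.1305]); ring=np.array([.5269,-.1648])
plan([*(ring-.122*ex),.061],None,Rtilt(187.5,3.1))
print('gp rel ring', ((gp[:2]-ring)@ex).round(4),((gp[:2]-ring)@ey).round(4))
E
python3 q.py
```

```text
clock: 8.4
tool_pos: [0.5017, 0.0304, 0.2249]
orientation: [178.5, 87.0, -83.9]
force: [-0.8, 0.2, -2.9]
opening: 0.0159
clk 8.4 tcp [0.5017 0.0304 0.2249] gp [0.5026 0.0223 0.0661] jaw ang -172.4 F [-0.8  0.2 -2.9] M [ 0.53  0.02 -0.01] open 0.0159
delta tool [ 0.0085  0.0006 -0.0659] rotvec [ 0.11  0.13 -0.07] j [ 27.  16. -36.   4. -40. -23.]
gp rel ring -0.1886 0.0003
```

```bash
python3 -m inch '[0.0007,0,-0.01,0,0,0,0.005, 0.0007,0,-0.01,0,0,0,0.005, 0.0007,0,-0.01,0,0,0,0.005, 0.0007,0,-0.01,0,0,0,0.005, 0.0007,0,-0.008,0,0,0,0.005, 0,0,0,0,0,0,0.005]'; python3 q.py
python3 - <<'E'
from h import *
snap('wrist','w7')
E
```

```text
clock: 9.15
tool_pos: [0.5085, -0.0207, 0.2237]
orientation: [178.2, 87.0, -84.2]
force: [-0.5, -0.5, -4.1]
opening: 0.0157
clk 9.15 tcp [ 0.5085 -0.0207  0.2237] gp [ 0.5094 -0.0289  0.0649] jaw ang -172.4 F [-0.5 -0.5 -4.1] M [ 0.57  0.   -0.02] open 0.0157
delta tool [ 0.0047  0.0006 -0.0145] rotvec [ 0.1   0.13 -0.09] j [ 21.  16. -35.   5. -39. -17.]
gp rel ring -0.137 0.0004
```

View pics/w7.png

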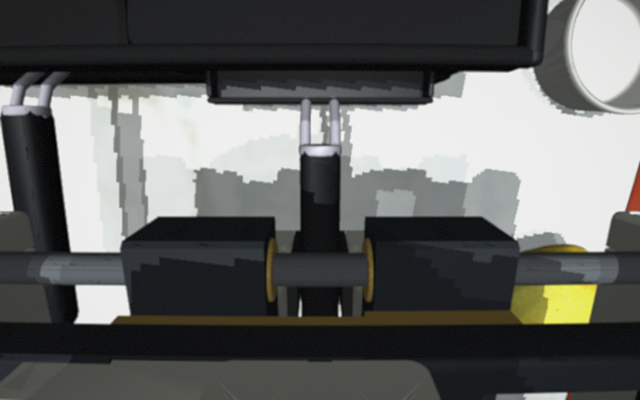

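```bash
python3 -m inch '[0.002,0,-0.003,0,0,0,0.005, 0.002,0,-0.004,0,0,0,0.005, 0.001,0,-0.004,0,0,0,0.005, 0.0002,0,-0.003,0,0,0,0.005]'; python3 q.py
```

```text
clock: 9.7
tool_pos: [0.5106, -0.0347, 0.2189]
orientation: [178.4, 87.0, -84.0]
force: [-0.7, 0.1, -2.5]
opening: 0.0158
clk 9.7 tcp [ 0.5106 -0.0347  0.2189] gp [ 0.5115 -0.0429  0.0601] jaw ang -172.31 F [-0.7  0.1 -2.5] M [ 0.59  0.   -0.02] open 0.0158
delta tool [-0.0009  0.0008 -0.0005] rotvec [ 0.19  0.13 -0.08] j [ 19.  17. -35.   5. -39. -15.]
gp rel ring -0.1228 0.0006
```

```bash
python3 -m inch '[0.001,0,-0.001,0,0,0,0.005, 0.001,0,-0.001,0,0,0,0.005, 0,0,0,0,0,0,0.005]'; python3 q.py
python3 - <<'E'
from h import *
snap('wrist','w8');snap('scene','s8')
s=load('s8'); x0,y0,x1,y1=280,160,420,290
cv2.imwrite('pics/s8c.png',cv2.resize(s['color'][y0:y1,x0:x1,::-1],None,fx=4.5,fy=4.5,interpolation=cv2.INTER_CUBIC))
E
```

```text
clock: 10.07
tool_pos: [0.5112, -0.0367, 0.2174]
orientation: [179.7, 87.1, -82.7]
force: [-0.3, 0.4, -1.8]
opening: 0.0158
clk 10.07 tcp [ 0.5112 -0.0367  0.2174] gp [ 0.5122 -0.0447  0.0586] jaw ang -172.34 F [-0.3  0.4 -1.8] M [ 0.34  0.33 -0.09] open 0.0158
delta tool [-0.0025  0.0011  0.0014] rotvec [ 0.17  0.17 -0.01] j [ 19.  17. -35.   5. -39. -15.]
gp rel ring -0.1209 0.0011
```

View pics/w8.png

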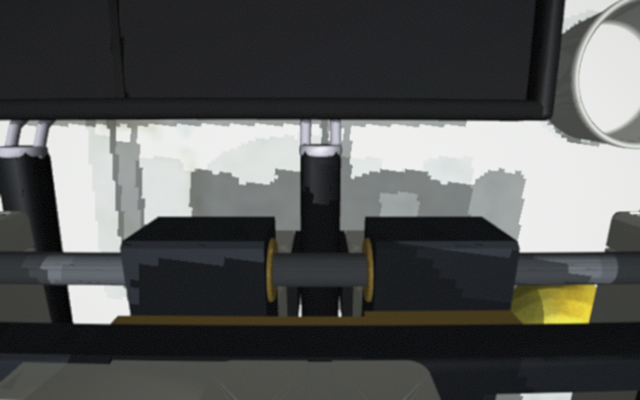

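View pics/s8c.png

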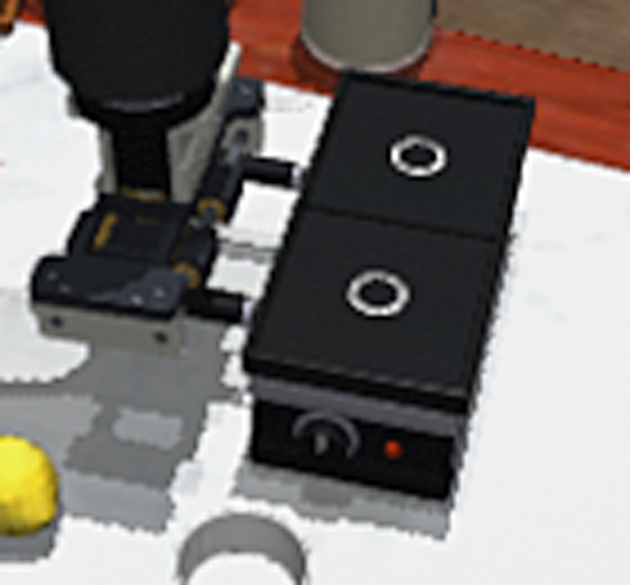

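```bash
python3 -m inch '[0.0002,0,-0.002,0,0,0,0.005, 0.0002,0,-0.002,0,0,0,0.005]'; python3 q.py
python3 - <<'E'
from h import *
ex=np.array([.1305,-.9914]);ey=np.array([.9914,.1305]); ring=np.array([.5269,-.1648])
s=load('w8'); q=onz(s,[(24,147),(24,156),(321,144),(321,157)],.068)[:,:2]-ring; print((q@ex).round(4),(q@ey).round(4))
E
```

```text
clock: 10.42
tool_pos: [0.5112, -0.0377, 0.2174]
orientation: [-178.1, 87.3, -80.5]
force: [-9.9, 21.0, 6.6]
opening: 0.0156
clk 10.43 tcp [ 0.5112 -0.0377  0.2174] gp [ 0.5124 -0.045   0.0586] jaw ang -172.38 F [-9.9 21.   6.6] M [ 7.69  3.48 -0.25] open 0.0156
delta tool [-0.0025  0.001   0.0024] rotvec [0.11 0.44 0.1 ] j [ 19.  17. -35.   4. -38. -15.]
gp rel ring -0.1207 0.0013
[-0.0694 -0.0728 -0.0685 -0.0733] [0.1141 0.1146 0.0018 0.0018]
```

```bash
python3 -m inch '[0.0,0,0,0,0,0,0.005, 0,0,0,0,0,0,0.005]'; python3 q.py
```

```text
clock: 10.68
tool_pos: [0.5112, -0.0372, 0.2177]
orientation: [-177.9, 87.3, -80.2]
force: [-0.1, 0.0, -0.7]
opening: 0.0156
clk 10.68 tcp [ 0.5112 -0.0372  0.2177] gp [ 0.5124 -0.0445  0.0588] jaw ang -172.32 F [-0.1  0.  -0.7] M [ 0.23  0.3  -0.08] open 0.0156
delta tool [-0.0022  0.0011  0.0019] rotvec [0.18 0.44 0.11] j [ 19.  17. -35.   4. -39. -14.]
gp rel ring -0.1212 0.0014
```

```bash
python3 -m inch '[0,0,0,0,0,0,0.036, 0,0,0,0,0,0,0.036, 0,0,0,0,0,0,0.036]'; python3 q.py
python3 - <<'E'
from h import *
snap('wrist','w9')
E
```

```text
clock: 11.05
tool_pos: [0.5117, -0.0376, 0.2179]
orientation: [-176.8, 87.3, -79.1]
force: [-0.3, 0.1, -0.6]
opening: 0.0347
clk 11.05 tcp [ 0.5117 -0.0376  0.2179] gp [ 0.5131 -0.045   0.0591] jaw ang -172.31 F [-0.3  0.1 -0.6] M [ 0.22 -0.01 -0.01] open 0.0347
delta tool [-0.002   0.0015  0.0025] rotvec [0.18 0.41 0.16] j [ 19.  17. -35.   4. -38. -14.]
gp rel ring -0.1206 0.002
```

View pics/w9.png

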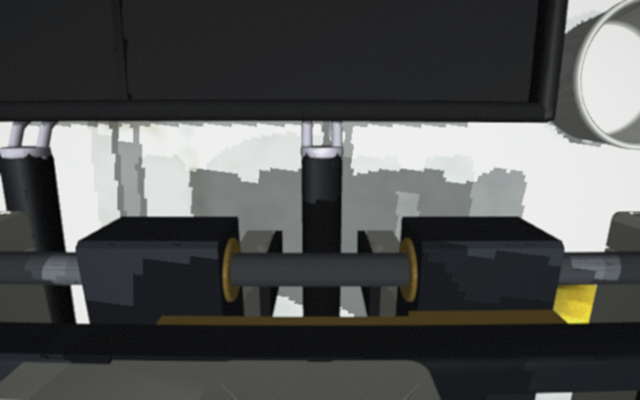

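```bash
python3 -m inch '[-0.02,0,0.001,0,0,0,0.036, -0.03,0,0.0015,0,0,0,0.036, -0.04,0,0,0,-1.5,0,0.06, -0.04,0,0,0,-1.3,0,0.088, -0.04,0,0,0,0,0,0.0876]' || true
python3 -m inch '[-0.02,0,0.001,0,0,0,0.036, -0.03,0,0.0015,0,0,0,0.036, -0.04,0,0,0,-1.5,0,0.06, -0.04,0,0,0,-1.3,0,0.0876, -0.04,0,0,0,0,0,0.0876]'
python3 - <<'E'
from h import *
plan([.407,-.346,.30],180)
snap('wrist','w10');snap('scene','s10');
E
```

```text
clock: 11.72
tool_pos: [0.5094, -0.0306, 0.3892]
orientation: [66.4, 89.7, 164.1]
force: [1.1, 0.1, -0.5]
opening: 0.0604
clock: 12.35
tool_pos: [0.509, -0.032, 0.5652]
orientation: [4.9, 86.9, 102.6]
force: [1.6, -0.1, -0.1]
opening: 0.0742
clk 12.35 tcp [ 0.509  -0.032   0.5652] gp [ 0.5071 -0.0237  0.4064] jaw ang -172.33 F [ 1.6 -0.1 -0.1] M [-0.09 -0.25  0.01] open 0.0742
delta tool [ 0.0908  0.1425 -0.3028] rotvec [ 7.66  3.03 -0.47] j [ 17.   1.  -2.  -3. -87.  -9.]
```

View pics/w10.png

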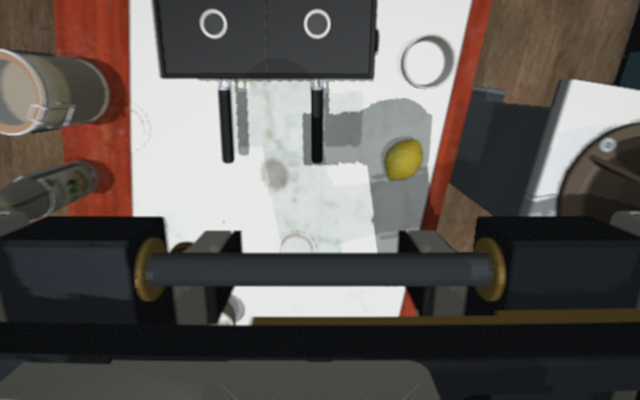

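View pics/s10.png

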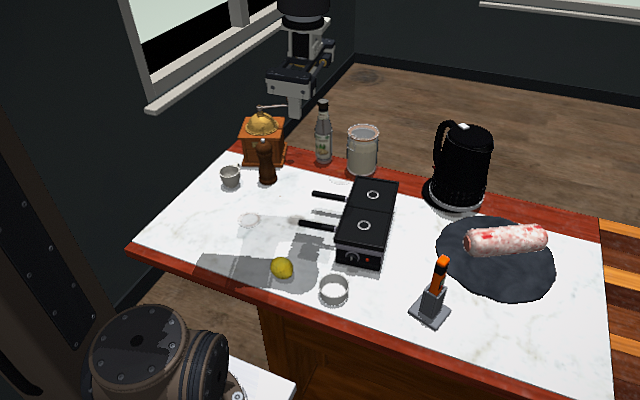

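Both handles end at the same depth: the tips are at rows 161 and 162 in the wrist view. I'll check that numerically and study the stand.

Run:
```python
from h import *
ex=np.array([.1305,-.9914]);ey=np.array([.9914,.1305]); ring=np.array([.5269,-.1648])
s=load('w10'); g=cv2.cvtColor(s['color'],cv2.COLOR_RGB2GRAY)
for x0,x1 in [(214,238),(308,330)]:
    m=np.zeros_like(g); m[84:172,x0:x1]=g[84:172,x0:x1]<40
    nn,l,st,ce=cv2.connectedComponentsWithStats(m); i=1+st[1:,4].argmax(); ys,xs=np.where(l==i)
    P=onz(s,np.c_[xs,ys],.068)[:,:2]-ring; print(st[i],'ex',(P@ex).min().round(4),(P@ex).max().round(4),'ey',(P@ey).mean().round(4))
o=[]
for u,v in [(213,24),(317,24)]:
    w=np.clip(g[v-20:v+21,u-20:u+21].astype(float)-95,0,None); yy,xx=np.mgrid[v-20:v+21,u-20:u+21]
    o.append(onz(s,[(w*xx).sum()/w.sum(),(w*yy).sum()/w.sum()],.092)[0])
print('rings',np.array(o).round(4),np.linalg.norm(o[0]-o[1]))
for f,b in [('s10',(405,245,460,335)),('top0',(405,215,450,255))]:
    s=load(f); x0,y0,x1,y1=b; cv2.imwrite(f'pics/{f}_st.png',cv2.resize(s['color'][y0:y1,x0:x1,::-1],None,fx=6,fy=6,interpolation=cv2.INTER_CUBIC))
```

```text
[225  91   8  70 239] ex -0.1642 -0.0745 ey 0.1178
[312  91  10  72 585] ex -0.1669 -0.0745 ey 0.0023
rings [[ 0.6483 -0.1501  0.092 ]
 [ 0.5293 -0.1656  0.092 ]] 0.11993357948261792
```

View pics/s10_st.png

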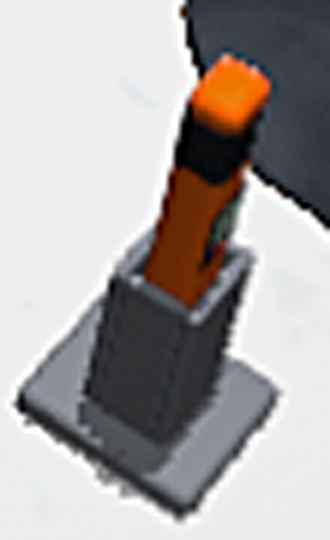

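View pics/top0_st.png

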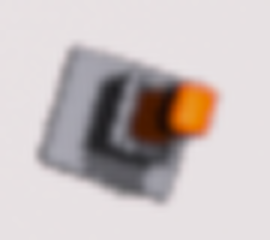

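Run:
```python
from h import *
plan([.407,-.352,.31],163)
o,Rm,p=state(); print((Rm.T@(np.array([.407,-.352,.469])-p)).round(4))
```

```text
clk 12.45 tcp [ 0.5095 -0.0324  0.5687] gp [ 0.5088 -0.0241  0.4099] jaw ang -172.33 F [ 0.7  0.5 -0.3] M [-0.1  -0.09 -0.02] open 0.0826
delta tool [ 0.0833  0.1445 -0.3078] rotvec [24.67  2.98 -0.48] j [ 17.   1.  -2.  -3. -87.  -9.]
[ 0.0833  0.1445 -0.3078]
```

```bash
python3 -m inch '[0.01,0.0205,-0.044,0,0,0,0.0876, 0.012,0.0205,-0.044,0,0,0,0.0876, 0.012,0.0205,-0.044,0,0,0,0.0876, 0.012,0.0205,-0.044,0,0,0,0.0876, 0.012,0.0205,-0.044,0,0,0,0.0876, 0.012,0.0205,-0.044,0,0,0,0.0876, 0.012,0.0205,-0.044,0,0,0,0.0876, 0,0,0,8,1.5,0,0.0876, 0,0,0,8,1.5,-0.4,0.0876, 0,0,0,8,0,0,0.0876, 0,0,0,0,0,0,0.0876]'
python3 - <<'E'
from h import *
plan([.407,-.352,.31],163)
snap('wrist','w11')
E
```

```text
clock: 13.82
tool_pos: [0.403, -0.3626, 0.4621]
orientation: [-1.1, 89.9, 71.9]
force: [1.0, -0.6, -0.0]
opening: 0.0875
clk 13.82 tcp [ 0.403  -0.3626  0.4621] gp [ 0.403  -0.3624  0.3031] jaw ang 163.01 F [ 1.  -0.6 -0. ] M [ 0.09 -0.1  -0.  ] open 0.0875
delta tool [-0.0069 -0.0008  0.0113] rotvec [0.01 0.08 0.  ] j [-21.   6. -11.  -0. -73.   4.]
```

View pics/w11.png

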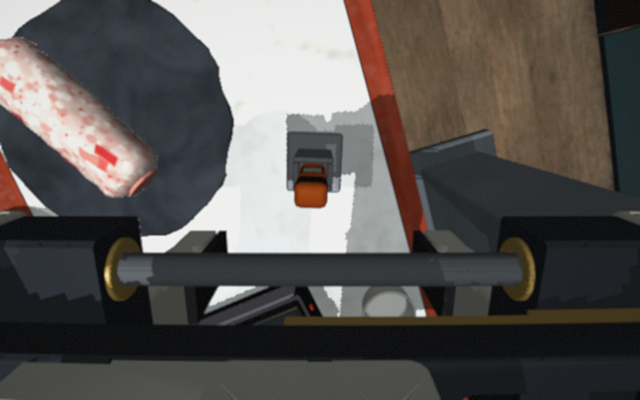

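Run:
```python
from h import *
s=load('w11'); x0,y0,x1,y1=270,110,360,220
cv2.imwrite('pics/w11c.png',cv2.resize(s['color'][y0:y1,x0:x1,::-1],None,fx=5.5,fy=5.5,interpolation=cv2.INTER_CUBIC))
g=cv2.cvtColor(s['color'],cv2.COLOR_RGB2HSV)
C=cloud(s)
m=np.zeros(g.shape[:2],bool); m[150:215,285:335]=C[150:215,285:335,2]>.165
ys,xs=np.where(m); P=C[ys,xs]; print(len(P),P.mean(0).round(4),P[:,2].max())
r=cv2.minAreaRect((P[:,:2]*1000).astype(np.float32)); print(r)
e=onz(s,np.c_[xs,ys],.18); print(cv2.minAreaRect((e[:,:2]*1000).astype(np.float32)), xs.min(),xs.max(),ys.min(),ys.max())
print('corners at z .18', onz(s,[(xs.min(),207),(xs.max()+1,207)],.18).round(4))
```

```text
894 [ 0.4104 -0.3662  0.1793] 0.4416437897130245
((402.914794921875, -391.5621337890625), (76.1505126953125, 25.69808578491211), 73.35360717773438)
((410.7455139160156, -365.2055969238281), (26.567733764648438, 25.150402069091797), 73.26141357421875) 294 327 178 212
corners at z .18 [[ 0.4255 -0.36    0.18  ]
 [ 0.4007 -0.3524  0.18  ]]
```

View pics/w11c.png

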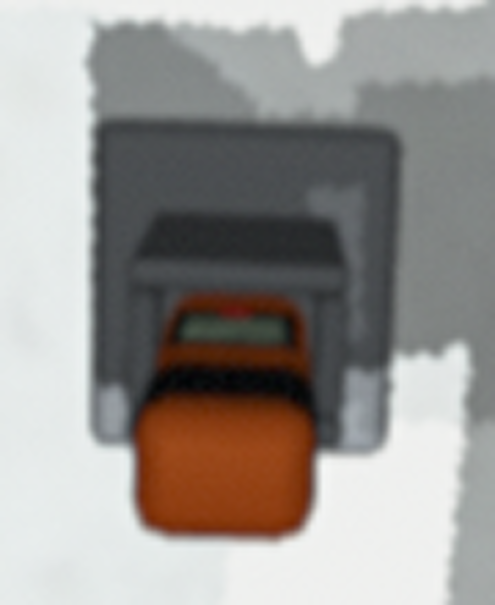

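Run:
```python
from h import *
s=load('w11'); f=lambda L:np.array([(270+x/5.5-.4,110+y/5.5-.4) for x,y in L])
t=onz(s,f([(137,400),(312,400),(312,535),(137,535)]),.18)[:,:2]
print(t.round(4),'c',t.mean(0).round(4),'w',np.linalg.norm(t[0]-t[1]),'d',np.linalg.norm(t[1]-t[2]))
b=onz(s,f([(100,122),(397,130),(388,452),(92,443)]),.006)[:,:2]
print('base',b.round(4),b.mean(0).round(4),[np.linalg.norm(b[i]-b[(i+1)%4]).round(4) for i in range(4)],[np.degrees(np.arctan2(*(b[(i+1)%4]-b[i])[::-1])).round(1) for i in range(4)])
w=onz(s,f([(131,275),(347,278)]),.087)[:,:2]; print('pocket edge',w.round(4),np.degrees(np.arctan2(*(w[1]-w[0])[::-1])).round(1))
print(np.degrees(np.arctan2(*(t[1]-t[0])[::-1])),np.degrees(np.arctan2(*(t[2]-t[3])[::-1])))
```

```text
[[ 0.4192 -0.3782]
 [ 0.3963 -0.3712]
 [ 0.4019 -0.3528]
 [ 0.4251 -0.36  ]] c [ 0.4106 -0.3656] w 0.023911657903668355 d 0.019174488430302932
base [[ 0.4306 -0.4083]
 [ 0.3687 -0.3875]
 [ 0.3909 -0.3181]
 [ 0.4551 -0.34  ]] [ 0.4113 -0.3635] [np.float64(0.0653), np.float64(0.0729), np.float64(0.0678), np.float64(0.0726)] [np.float64(161.4), np.float64(72.2), np.float64(-18.8), np.float64(-109.7)]
pocket edge [[ 0.4253 -0.3837]
 [ 0.3878 -0.3717]] 162.2
162.97086665524577 162.98186248760288
```

Run:
```python
from h import *
print('top check',onz(load('top0'),[(436.3,232.7)],.175).round(4))
plan([.4108,-.365,.215],162)
```

```text
top check [[ 0.4094 -0.3613  0.175 ]]
clk 13.88 tcp [ 0.403  -0.3625  0.4621] gp [ 0.4031 -0.3623  0.3031] jaw ang 163.12 F [-0.   0.4 -1.2] M [ 0.11 -0.07  0.  ] open 0.0877
delta tool [ 0.0881 -0.0082 -0.0002] rotvec [1.12 0.08 0.01] j [-21.   6. -11.  -0. -73.   4.]
```

```bash
python3 -m inch '[0.02,-0.0082,0,1.1,0,0,0.0876, 0.025,0,0,0,0,0,0.07, 0.025,0,0,0,0,0,0.07, 0.012,0,0,0,0,0,0.06, 0,0,0,0,0,0,0.06]'
python3 - <<'E'
from h import *
plan([.4108,-.365,.157],162)
snap('wrist','w12')
E
```

```text
clock: 14.5
tool_pos: [0.4116, -0.3648, 0.3786]
orientation: [-64.4, 89.9, 8.5]
force: [0.6, 0.1, 0.1]
opening: 0.061
clk 14.5 tcp [ 0.4116 -0.3648  0.3786] gp [ 0.412  -0.3647  0.2196] jaw ang 162.87 F [0.6 0.1 0.1] M [ 0.03 -0.08 -0.01] open 0.061
delta tool [ 0.0626  0.0008 -0.0005] rotvec [0.87 0.06 0.12] j [-21.  10. -17.  -0. -63.   4.]
```

View pics/w12.png

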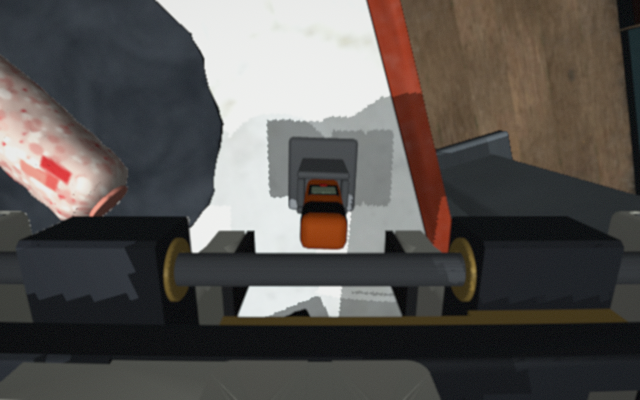

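Run:
```python
from h import *
s=load('w12'); Rm=R.from_euler('xyz',s['to'],degrees=True).as_matrix()
for d in (.159,.199,.27): print(proj(s,s['tp']+d*Rm[:,0]).round(1))
x0,y0,x1,y1=280,130,370,255
cv2.imwrite('pics/w12c.png',cv2.resize(s['color'][y0:y1,x0:x1,::-1],None,fx=4.8,fy=4.8,interpolation=cv2.INTER_CUBIC))
```

```text
[[322.3 266.8]]
[[321.8 234. ]]
[[321.3 200. ]]
```

View pics/w12c.png

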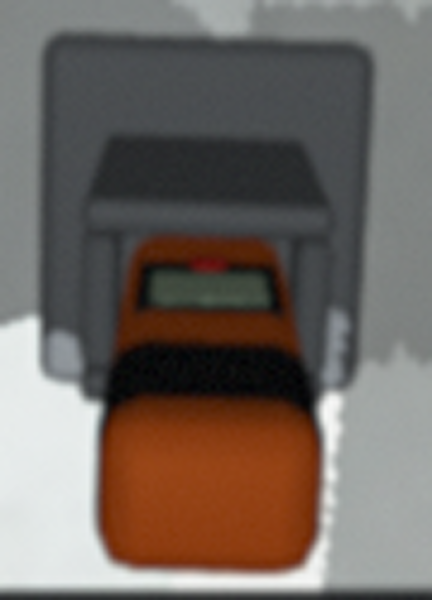

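```bash
python3 -m inch '[0.005,0.001,-0.002,0.9,0,0,0.05, 0.02,0,0,0,0,0,0.05, 0.02,0,0,0,0,0,0.05, 0.014,0,0,0,0,0,0.05, 0,0,0,0,0,0,0.05]'
python3 - <<'E'
from h import *
plan([.4108,-.365,.157],162)
snap('wrist','w13')
E
```

```text
clock: 15.18
tool_pos: [0.4113, -0.3676, 0.3223]
orientation: [-92.7, 89.4, -20.8]
force: [0.5, -0.1, 0.5]
opening: 0.05
clk 15.18 tcp [ 0.4113 -0.3676  0.3223] gp [ 0.4129 -0.3682  0.1633] jaw ang 161.9 F [ 0.5 -0.1  0.5] M [ 0.05 -0.03 -0.03] open 0.05
delta tool [0.0063 0.0014 0.0023] rotvec [-0.1  -0.03  0.59] j [-21.  13. -22.  -0. -55.   3.]
```

View pics/w13.png

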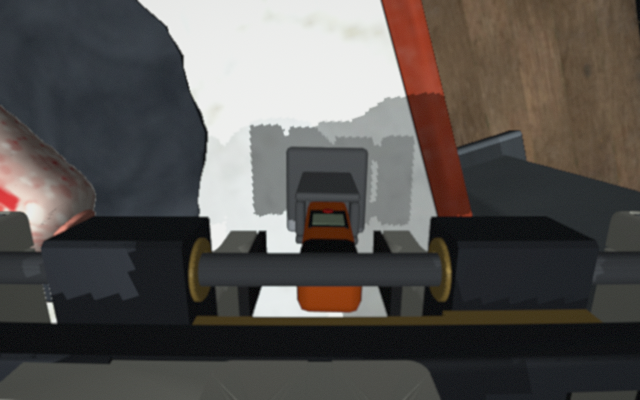

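Run:
```python
from h import *
s=load('w13'); Rm=R.from_euler('xyz',s['to'],degrees=True).as_matrix()
print(proj(s,s['tp']+.1423*Rm[:,0]).round(1))
x0,y0,x1,y1=230,140,410,320
cv2.imwrite('pics/w13c.png',cv2.resize(s['color'][y0:y1,x0:x1,::-1],None,fx=3.3,fy=3.3,interpolation=cv2.INTER_CUBIC))
c=onz(s,[(298,307),(361,307)],.18); print(c.round(4))
```

```text
[[322.6 286. ]]
[[ 0.4245 -0.3625  0.18  ]
 [ 0.4014 -0.3551  0.18  ]]
```

View pics/w13c.png

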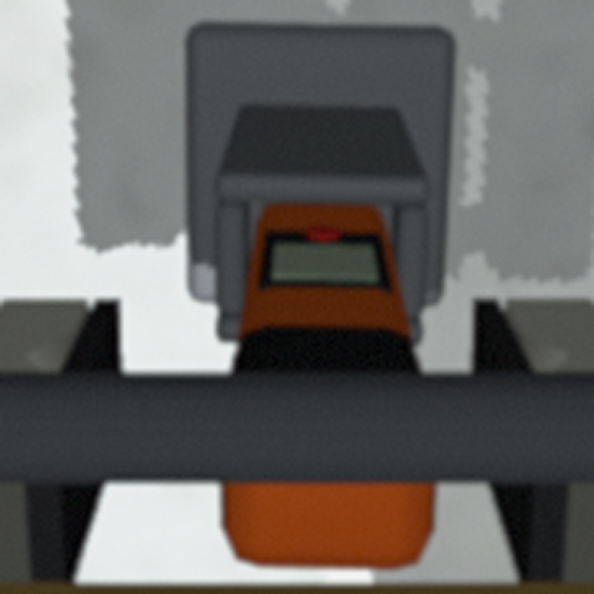

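```bash
python3 -m inch '[0.002,0.0035,0.0015,0,0,0.6,0.05, 0.004,0,0,0,0,0,0.05, 0,0,0,0,0,0,0.05]'
python3 - <<'E'
from h import *
plan([.4107,-.366,.157],162)
E
```

```text
clock: 15.6
tool_pos: [0.409, -0.3653, 0.3183]
orientation: [-112.7, 89.8, -40.8]
force: [-1.3, 0.4, 0.2]
opening: 0.0502
clk 15.6 tcp [ 0.409  -0.3653  0.3183] gp [ 0.4094 -0.3656  0.1593] jaw ang 161.92 F [-1.3  0.4  0.2] M [ 0.12 -0.12  0.04] open 0.0502
delta tool [ 0.0023 -0.0018 -0.0001] rotvec [-0.08 -0.07  0.17] j [-21.  13. -22.   0. -55.   3.]
```

```bash
python3 -m inch '[0.0023,-0.0016,0,0,0,0.15,0.05, 0,0,0,0,0,0,0.05]'
python3 - <<'E'
from h import *
plan([.4107,-.366,.157],162)
snap('wrist','w14')
E
```

```text
clock: 15.85
tool_pos: [0.4108, -0.3659, 0.3162]
orientation: [-149.7, 89.9, -77.8]
force: [1.3, -0.3, -0.7]
opening: 0.0503
clk 15.85 tcp [ 0.4108 -0.3659  0.3162] gp [ 0.4108 -0.3661  0.1572] jaw ang 161.93 F [ 1.3 -0.3 -0.7] M [ 0.11 -0.09 -0.03] open 0.0503
delta tool [ 0.0002  0.0001 -0.0001] rotvec [-0.07 -0.08  0.05] j [-21.  13. -22.   0. -55.   3.]
```

View pics/w14.png

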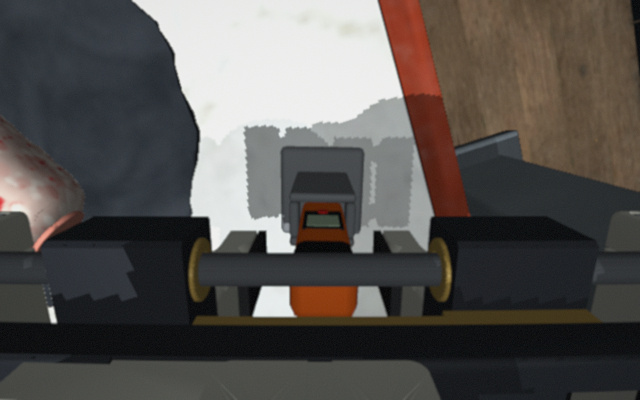

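```bash
python3 -m inch '[0,0.001,0,0,0,0,0.035, 0,0,0,0,0,0,0.015, 0,0,0,0,0,0,0.015, 0,0,0,0,0,0,0.015, 0,0,0,0,0,0,0.015]'
python3 - <<'E'
from h import *
plan([.4107,-.366,.157],162)
E
```

```text
clock: 16.52
tool_pos: [0.4097, -0.3656, 0.3164]
orientation: [-141.7, 89.9, -69.7]
force: [0.2, -0.8, -0.9]
opening: 0.0262
clk 16.52 tcp [ 0.4097 -0.3656  0.3164] gp [ 0.4098 -0.3658  0.1574] jaw ang 161.93 F [ 0.2 -0.8 -0.9] M [ 0.09 -0.08 -0.02] open 0.0262
delta tool [ 0.0004 -0.0011 -0.0001] rotvec [-0.07 -0.08  0.06] j [-21.  13. -22.   0. -55.   3.]
```

Gripped at 26 mm with low force. Lifting straight up.

```bash
python3 -m inch '[-0.01,0,0,0,0,0,0.015, -0.012,0,0,0,0,0,0.015, -0.015,0,0,0,0,0,0.015]'
python3 - <<'E'
from h import *
plan([.4098,-.3658,.28],161.9)
E
```

```text
clock: 16.9
tool_pos: [0.4094, -0.3654, 0.3547]
orientation: [131.4, 89.9, -156.7]
force: [0.2, -0.7, -1.1]
opening: 0.0259
clk 16.9 tcp [ 0.4094 -0.3654  0.3547] gp [ 0.4092 -0.3655  0.1957] jaw ang 161.92 F [ 0.2 -0.7 -1.1] M [ 0.02 -0.12  0.02] open 0.0259
delta tool [-0.0843 -0.0004 -0.0004] rotvec [ 0.02 -0.06 -0.07] j [-21.  11. -19.   0. -60.   3.]
```

```bash
python3 -m inch '[-0.02,0,0,0,0,0,0.015, -0.025,0,0,0,0,0,0.015, -0.025,0,0,0,0,0,0.015, -0.015,0,0,0,0,0,0.015, 0,0,0,0,0,0,0.015]'
python3 - <<'E'
from h import *
plan([.45,-.30,.28],90)
s=snap('scene','s15'); snap('wrist','w15')
x0,y0,x1,y1=390,170,500,340
cv2.imwrite('pics/s15c.png',cv2.resize(s['color'][y0:y1,x0:x1,::-1],None,fx=3.5,fy=3.5,interpolation=cv2.INTER_CUBIC))
E
```

```text
clock: 17.52
tool_pos: [0.4091, -0.3652, 0.4484]
orientation: [-110.1, 89.7, -38.2]
force: [-0.5, 0.5, -2.0]
opening: 0.0258
clk 17.52 tcp [ 0.4091 -0.3652  0.4484] gp [ 0.4098 -0.3657  0.2894] jaw ang 161.93 F [-0.5  0.5 -2. ] M [ 0.1  -0.08 -0.01] open 0.0258
delta tool [ 0.0093 -0.0186  0.0747] rotvec [71.93  0.09  0.32] j [-21.   7. -12.   0. -71.   3.]
```

View pics/s15c.png

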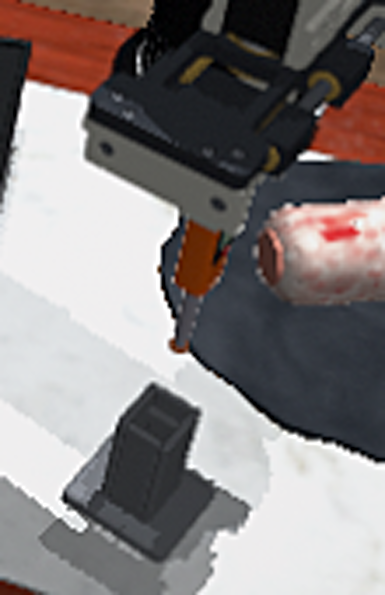

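View pics/w15.png

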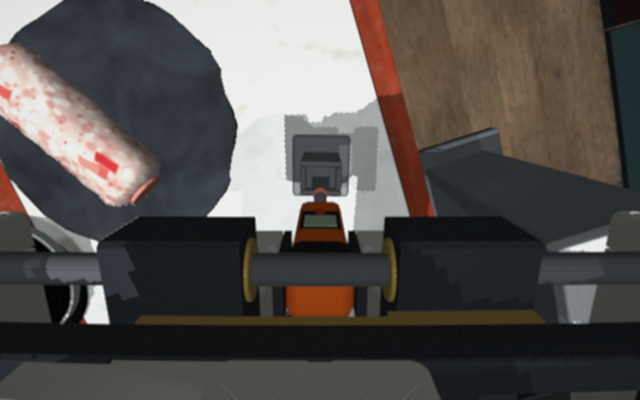

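```bash
python3 -m inch '[0,0,0,9,0,0,0.015, 0,0,0,10,0,0,0.015, 0,0,0,10,0,0,0.015, 0,0,0,10,0,0,0.015, 0,0,0,10,0,0,0.015, 0,0,0,10,0,0,0.015, 0,0,0,8,0,0,0.015, 0,0,0,4,0,0.3,0.015, 0,0,0,0,0,0,0.015]'
python3 - <<'E'
from h import *
plan([.5269,-.1648,.28],90)
E
```

```text
clock: 18.75
tool_pos: [0.4074, -0.3637, 0.4337]
orientation: [141.1, 88.7, 139.6]
force: [0.6, -0.1, -1.5]
opening: 0.0261
clk 18.75 tcp [ 0.4074 -0.3637  0.4337] gp [ 0.4047 -0.3615  0.2748] jaw ang 88.52 F [ 0.6 -0.1 -1.5] M [-0.03 -0.24  0.01] open 0.0261
delta tool [-0.0044  0.202   0.1143] rotvec [-1.47 -0.96 -0.8 ] j [-21.   8. -12.  -0. -71. -70.]
```

```bash
python3 -m inch '[-0.003,0.012,0.006,-0.5,-0.9,-0.8,0.015, -0.003,0.025,0.014,-0.4,0,0,0.015, -0.002,0.03,0.017,-0.4,0,0,0.015, 0,0.03,0.017,0,0,0,0.015, 0,0.03,0.017,0,0,0,0.015, 0,0.03,0.017,0,0,0,0.015, 0,0.022,0.013,0,0,0,0.015, 0,0.01,0.006,0,0,0,0.015, 0,0,0,0,0,0,0.015]'
python3 - <<'E'
from h import *
plan([.5269,-.1648,.28],90)
snap('wrist','w16');snap('scene','s16');s=load('s16')
x0,y0,x1,y1=320,110,440,280
cv2.imwrite('pics/s16c.png',cv2.resize(s['color'][y0:y1,x0:x1,::-1],None,fx=3.5,fy=3.5,interpolation=cv2.INTER_CUBIC))
E
```

```text
clock: 19.88
tool_pos: [0.5181, -0.1646, 0.44]
orientation: [-51.6, 89.8, -50.8]
force: [-0.4, -0.6, -0.8]
opening: 0.0256
clk 19.88 tcp [ 0.5181 -0.1646  0.44  ] gp [ 0.5184 -0.165   0.281 ] jaw ang 90.76 F [-0.4 -0.6 -0.8] M [ 0.03 -0.14  0.03] open 0.0256
delta tool [ 0.001  -0.0003  0.0088] rotvec [0.76 0.1  0.13] j [  3.   7. -13.   0. -70. -92.]
```

View pics/s16c.png

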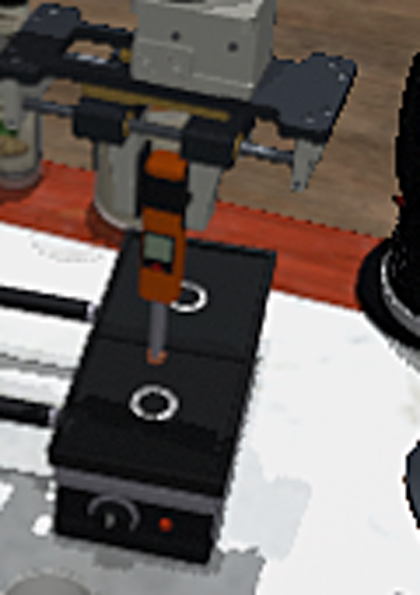

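View pics/w16.png

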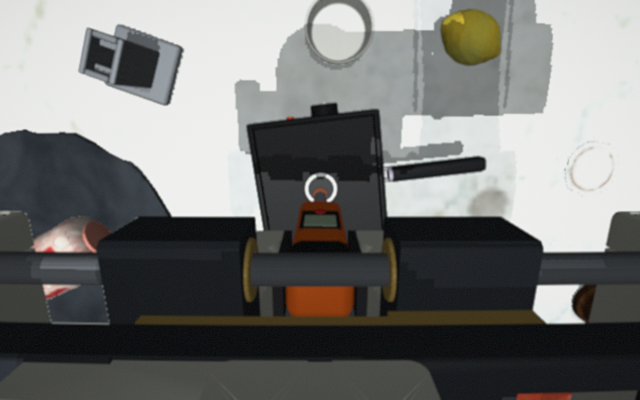

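The display faces the cook. The wrist camera shows the ring at about (321,188) and the copper foot at about (320,194), so I'll measure both.

```bash
cat > fr.py <<'E'
from h import *
import sys
f=sys.argv[1]; fz=float(sys.argv[2])
s=load(f); x0,y0,x1,y1=[int(a) for a in sys.argv[3:7]]
cv2.imwrite(f'pics/{f}c.png',cv2.resize(s['color'][y0:y1,x0:x1,::-1],None,fx=6,fy=6,interpolation=cv2.INTER_CUBIC))
c=s['color'].astype(int); hsv=cv2.cvtColor(s['color'],cv2.COLOR_RGB2HSV)
sub=np.zeros(c.shape[:2],np.uint8); sub[y0:y1,x0:x1]=1
w=((hsv[:,:,1]<40)&(hsv[:,:,2]>170)&(sub>0)).astype(np.uint8)
ys,xs=np.where(w); print('white n',len(xs),xs.min(),xs.max(),ys.min(),ys.max())
P=onz(s,np.c_[xs,ys],.092)[:,:2]
A=np.c_[2*P,np.ones(len(P))]; k,*_=np.linalg.lstsq(A,(P**2).sum(1),rcond=None); print('ring c (circle fit)',k[:2].round(4),'r',np.sqrt(k[2]+k[0]**2+k[1]**2).round(4))
Rm=R.from_euler('xyz',s['to'],degrees=True).as_matrix(); gp=s['tp']+.159*Rm[:,0]; ft=s['tp']+.299*Rm[:,0]
print('gp',gp.round(4),'axis foot',ft.round(4),'proj',proj(s,ft).round(1))
E
python3 fr.py w16 .141 295 165 345 215
```

```text
white n 218 305 336 175 201
ring c (circle fit) [ 0.5293 -0.1647] r 0.0136
gp [ 0.5184 -0.165   0.281 ] axis foot [ 0.5186 -0.1653  0.141 ] proj [[320.  189.4]]
```

View pics/w16c.png

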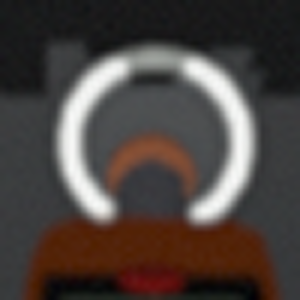

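```bash
python3 -m inch '[0.01,0,0.004,0.5,0,0,0.015, 0.012,0,0.003,0.2,0,0,0.015, 0.012,0,0,0,0,0,0.015, 0,0,0,0,0,0,0.015]'
python3 - <<'E'
from h import *
plan([.526,-.1648,.245],90)
snap('wrist','w17');snap('scene','s17');snap('top','t17');s=load('s17')
x0,y0,x1,y1=330,140,410,250
cv2.imwrite('pics/s17c.png',cv2.resize(s['color'][y0:y1,x0:x1,::-1],None,fx=5.4,fy=5.4,interpolation=cv2.INTER_CUBIC))
E
python3 fr.py w17 .105 290 165 350 225
```

```text
clock: 20.48
tool_pos: [0.524, -0.1674, 0.4027]
orientation: [-89.2, 89.9, -89.4]
force: [0.4, 0.1, -1.0]
opening: 0.026
clk 20.48 tcp [ 0.524  -0.1674  0.4027] gp [ 0.524  -0.1677  0.2437] jaw ang 89.76 F [ 0.4  0.1 -1. ] M [ 0.05 -0.09  0.03] open 0.026
delta tool [-0.0014  0.0026  0.002 ] rotvec [-0.24  0.    0.12] j [  3.   9. -15.   0. -66. -93.]
white n 72 306 340 188 202
ring c (circle fit) [ 0.5297 -0.1649] r 0.0135
gp [ 0.524  -0.1677  0.2437] axis foot [ 0.524  -0.168   0.1037] proj [[319.9 189.4]]
```

View pics/w17c.png

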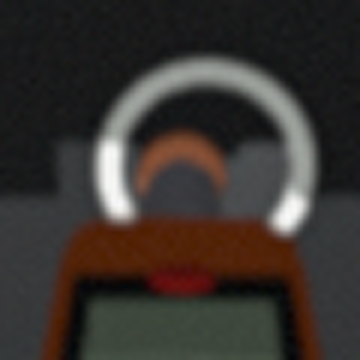

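View pics/s17c.png

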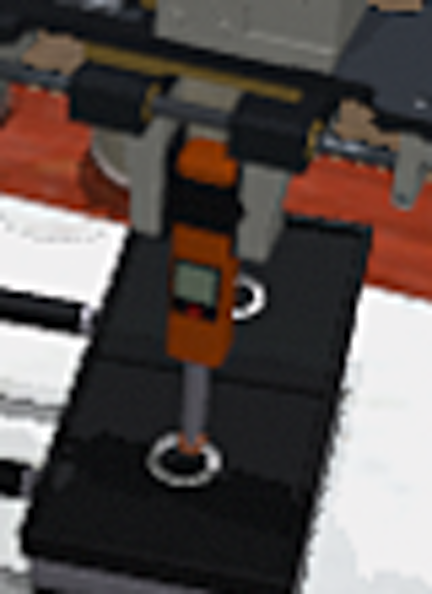

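Run:
```python
from h import *
w=load('w17'); s=load('s17')
u=lambda x0,y0,k,x,y:(x0+(x+.5)/k-.5,y0+(y+.5)/k-.5)
r=onz(w,[u(290,165,6,206.5,163)],.092)[0]; f=onz(w,[u(290,165,6,182.5,171)],.105)[0]
print('wrist ring',r.round(4),'foot',f.round(4),'diff',(r-f).round(4), 'far arcs: ring outer far',onz(w,[u(290,165,6,206,57)],.092).round(4),'foot far',onz(w,[u(290,165,6,182,130)],.105).round(4))
r=onz(s,[u(330,140,5.4,184.5,459.5)],.092)[0]; f=onz(s,[u(330,140,5.4,192,447)],.105)[0]
print('scene ring',r.round(4),'foot',f.round(4),'diff',(r-f).round(4))
# tilt: axis at handle top vs stem in scene
p,d=rays(s,[u(330,140,5.4,204,175),u(330,140,5.4,192,447),u(330,140,5.4,199,340)]); print(p,d.round(4))
```

```text
wrist ring [ 0.5288 -0.1646  0.092 ] foot [ 0.5268 -0.1679  0.105 ] diff [ 0.002   0.0033 -0.013 ] far arcs: ring outer far [[ 0.5137 -0.1646  0.092 ]] foot far [[ 0.5211 -0.168   0.105 ]]
scene ring [ 0.5303 -0.1645  0.092 ] foot [ 0.5262 -0.1687  0.105 ] diff [ 0.0041  0.0042 -0.013 ]
[-0.17841925 -0.36677396  0.80337631] [[ 0.7768  0.2222 -0.6047]
 [ 0.7023  0.1974 -0.6961]
 [ 0.732   0.2062 -0.6601]]
```

Run:
```python
from h import *
s=load('s17')
P=proj(s,[[.5265,-.168,z] for z in (.104,.16,.217,.268)]); print(((P-[330,140]+.5)*5.4).round(0))
P=proj(s,[[.5165,-.168+d,z] for z in (.16,.217,.26) for d in (-.013,.013)]); print(((P-[330,140]+.5)*5.4).round(0))
```

```text
[[191. 448.]
 [198. 354.]
 [206. 250.]
 [213. 150.]]
[[220. 376.]
 [162. 361.]
 [229. 272.]
 [168. 257.]
 [236. 188.]
 [173. 173.]]
```

```bash
python3 -m inch '[0,0.0036,0.0025,-0.2,0,0,0.015, 0.005,0,0,0,0,0,0.015, 0,0,0,0,0,0,0.015]'
python3 - <<'E'
from h import *
plan([.5265,-.1641,.232],90)
snap('wrist','w18')
for i in range(3): o=ctrl.get_obs(); print(o['force'].round(2))
E
python3 fr.py w18 .1 290 165 350 225
```

```text
clock: 21.0
tool_pos: [0.5274, -0.1633, 0.4001]
orientation: [-27.5, 89.7, -27.5]
force: [0.4, 1.1, -0.0]
opening: 0.0256
clk 21.0 tcp [ 0.5274 -0.1633  0.4001] gp [ 0.5282 -0.1637  0.2411] jaw ang 90.02 F [ 0.4  1.1 -0. ] M [ 0.03 -0.1  -0.  ] open 0.0256
delta tool [ 0.0091 -0.0008 -0.0009] rotvec [0.02 0.27 0.14] j [  3.   9. -16.   0. -65. -93.]
[-0.38  0.54 -0.2 ]
[-0.38  0.54 -0.2 ]
[-0.38  0.54 -0.2 ]
white n 122 302 337 187 201
ring c (circle fit) [ 0.5294 -0.1646] r 0.0135
gp [ 0.5282 -0.1637  0.2411] axis foot [ 0.5288 -0.164   0.1011] proj [[319.9 189.4]]
```

View pics/w18c.png

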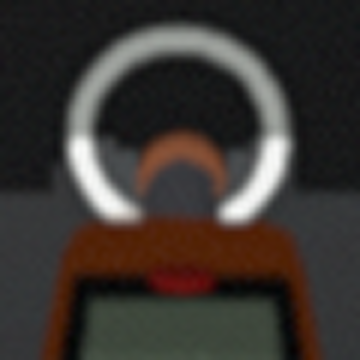

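```bash
python3 -m inch '[0.004,-0.0006,-0.002,0,0.25,0.15,0.015, 0.003,0,0,0,0,0,0.015, 0,0,0,0,0,0,0.015]'
python3 - <<'E'
from h import *
plan([.5265,-.1641,.232],90)
E
```

```text
clock: 21.42
tool_pos: [0.5253, -0.164, 0.393]
orientation: [19.2, 90.0, 19.2]
force: [0.8, -0.7, -1.5]
opening: 0.0263
clk 21.43 tcp [ 0.5253 -0.164   0.393 ] gp [ 0.5254 -0.164   0.234 ] jaw ang 90.02 F [ 0.8 -0.7 -1.5] M [ 0.02 -0.16 -0.02] open 0.0263
delta tool [ 0.002  -0.0001  0.0012] rotvec [ 0.02  0.04 -0.01] j [  3.   9. -16.  -0. -64. -93.]
```

Nominal foot height is about 2 mm above the plate. I'll step down while watching Fz, with averaged readings.

```bash
python3 -m inch '[0.002,0,0.0012,0,0,0,0.015, 0,0,0,0,0,0,0.015]';  python3 -m inch '[0.002,0,0,0,0,0,0.015, 0,0,0,0,0,0,0.015]'
python3 - <<'E'
from h import *
plan([.5265,-.1641,.2275],90)
snap('wrist','w19');snap('scene','s19');s=load('s19')
x0,y0,x1,y1=330,140,410,250
cv2.imwrite('pics/s19c.png',cv2.resize(s['color'][y0:y1,x0:x1,::-1],None,fx=5.4,fy=5.4,interpolation=cv2.INTER_CUBIC))
E
python3 fr.py w19 .1 290 165 350 225
```

```text
clock: 21.68
tool_pos: [0.5266, -0.1641, 0.3911]
orientation: [4.6, 90.0, 4.6]
force: [-0.8, 0.5, 1.0]
opening: 0.026
clock: 21.92
tool_pos: [0.5267, -0.1641, 0.3893]
orientation: [-3.5, 89.9, -3.5]
force: [-0.9, -0.2, 2.2]
opening: 0.0261
clk 21.93 tcp [ 0.5267 -0.1641  0.3893] gp [ 0.5268 -0.1641  0.2303] jaw ang 90.03 F [-0.9 -0.2  2.2] M [ 0.26  0.34 -0.05] open 0.0261
delta tool [ 0.0028 -0.     -0.0002] rotvec [0.03 0.06 0.  ] j [  3.  10. -16.   0. -64. -93.]
white n 74 301 337 192 201
ring c (circle fit) [ 0.5299 -0.1646] r 0.0134
gp [ 0.5268 -0.1641  0.2303] axis foot [ 0.527  -0.1641  0.0903] proj [[319.9 189.4]]
```

View pics/w19c.png

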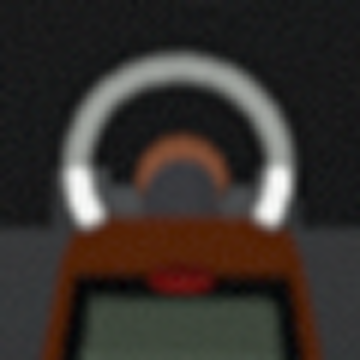

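View pics/s19c.png

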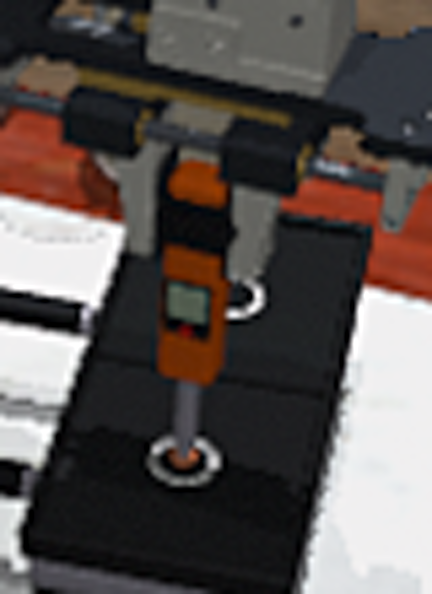

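The foot is centred in the ring in both views: wrist (320,194), scene crop (183,458) against the ring at (184,460). I'll press another 1.5 mm and average the force.

```bash
python3 -m inch '[0.0015,0,0,0,0,0,0.015]'; for i in 1 2 3 4 5 6; do python3 - <<'E'
from h import *
ctrl.snapshot('top'); o,Rm,p=state(); gp=p+.159*Rm[:,0]; print(o['clock'],o['force'].round(2),gp.round(4),'tool x',Rm[:,0].round(4))
E
done
```

```text
clock: 22.15
tool_pos: [0.5266, -0.1641, 0.3881]
orientation: [-4.4, 89.9, -4.4]
force: [-1.3, 0.6, 2.0]
opening: 0.0258
22.2 [0.2  1.15 1.94] [ 0.5268 -0.1641  0.2289] tool x [ 1.2e-03 -1.0e-04 -1.0e+00]
22.25 [-1.47  0.84  2.36] [ 0.5268 -0.1641  0.2289] tool x [ 1.2e-03 -1.0e-04 -1.0e+00]
22.3 [-0.88  0.12  2.43] [ 0.5269 -0.1641  0.229 ] tool x [ 1.3e-03 -1.0e-04 -1.0e+00]
22.35 [-0.77  0.15  2.4 ] [ 0.5269 -0.1641  0.229 ] tool x [ 1.3e-03 -1.0e-04 -1.0e+00]
22.4 [-0.66 -0.45  2.31] [ 0.5268 -0.1641  0.229 ] tool x [ 1.2e-03 -1.0e-04 -1.0e+00]
22.45 [-1.95  0.99  1.11] [ 0.5268 -0.1641  0.229 ] tool x [ 1.1e-03 -1.0e-04 -1.0e+00]
```

```bash
python3 -m inch '[0.0012,0,0,0,0,0,0.015, 0,0,0,0,0,0,0.015]'; for i in 1 2 3 4 5; do python3 - <<'E'
from h import *
ctrl.snapshot('top'); o,Rm,p=state(); gp=p+.159*Rm[:,0]; print(o['clock'],o['force'].round(2),gp.round(4),round(o['opening'],4))
E
done
python3 - <<'E'
from h import *
plan([.5265,-.1641,.2275],90)
snap('wrist','w20');snap('scene','s20');s=load('s20'); snap('top','t20')
cv2.imwrite('pics/s20c.png',cv2.resize(s['color'][140:280,280:420,::-1],None,fx=4.2,fy=4.2,interpolation=cv2.INTER_CUBIC))
t=load('t20');cv2.imwrite('pics/t20c.png',cv2.resize(t['color'][120:260,215:450,::-1],None,fx=3,fy=3,interpolation=cv2.INTER_CUBIC))
E
```

```text
clock: 22.7
tool_pos: [0.5266, -0.1641, 0.3868]
orientation: [-5.1, 89.9, -5.1]
force: [-0.6, 1.7, 2.4]
opening: 0.0263
22.75 [-1.11  0.51  1.91] [ 0.5268 -0.1641  0.2279] 0.0261
22.8 [-1.29  0.67  2.83] [ 0.5268 -0.1641  0.2279] 0.0257
22.85 [-1.36  0.32  3.97] [ 0.5269 -0.1641  0.2279] 0.0257
22.9 [-1.36  0.47  0.83] [ 0.5268 -0.1641  0.2279] 0.0261
22.95 [-1.55  0.71  2.63] [ 0.5268 -0.1641  0.2279] 0.026
clk 22.95 tcp [ 0.5266 -0.1641  0.3869] gp [ 0.5268 -0.1641  0.2279] jaw ang 90.03 F [-1.6  0.7  2.6] M [0.36 0.39 0.  ] open 0.026
delta tool [ 0.0004 -0.     -0.0001] rotvec [0.03 0.07 0.01] j [  3.  10. -17.   0. -64. -93.]
```

View pics/s20c.png

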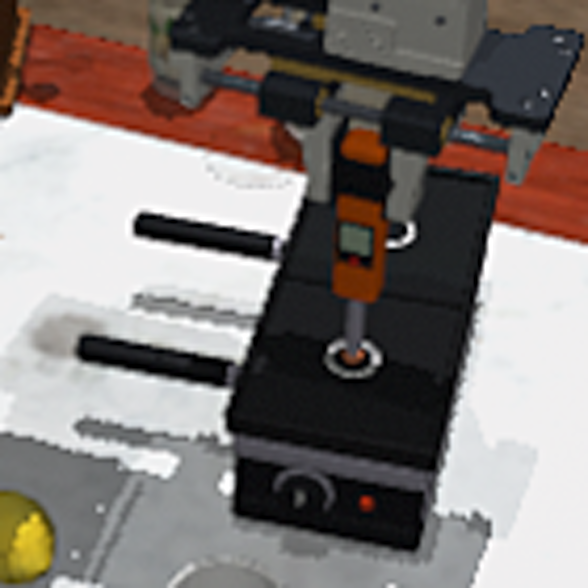

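View pics/w20.png

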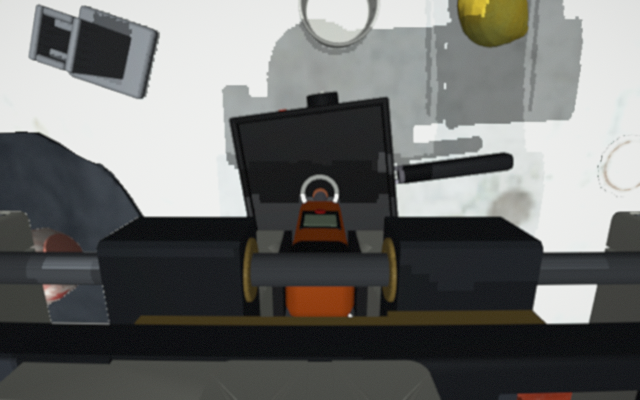

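View pics/t20c.png

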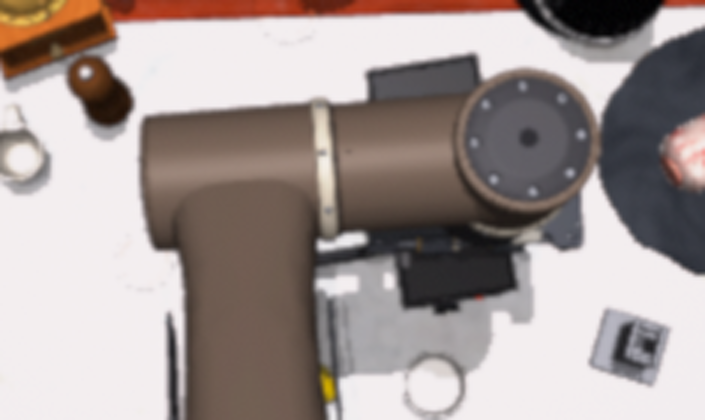

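Run:
```python
from h import *
ex=np.array([.1305,-.9914]);ey=np.array([.9914,.1305]); ring=np.array([.529,-.1648])
s=load('s20'); g=cv2.cvtColor(s['color'],cv2.COLOR_RGB2GRAY)
f=lambda x,y:(280+(x+.5)/4.2-.5,140+(y+.5)/4.2-.5)
for a,b in [((137,222),(272,247)),((80,345),(227,372))]:
    for z in(.06,): P=onz(s,[f(*a),f(*b)],z)[:,:2]-ring; print('ex',(P@ex).round(4),'ey',(P@ey).round(4))
for nm,x0,x1,y0,y1 in [('parked',308,346,186,204),('mine',295,336,217,234)]:
    m=np.zeros_like(g); m[y0:y1,x0:x1]=g[y0:y1,x0:x1]<70
    nn,l,st,ce=cv2.connectedComponentsWithStats(m); i=1+st[1:,4].argmax(); ys,xs=np.where(l==i)
    P=onz(s,np.c_[xs,ys],.064)[:,:2]-ring; print(nm,st[i],'ex min/max',(P@ex).min().round(4),(P@ex).max().round(4))
```

```text
ex [-0.168 -0.076] ey [0.1233 0.1213]
ex [-0.1681 -0.0755] ey [0.0018 0.0023]
parked [312 191  33  11 182] ex min/max -0.1678 -0.0736
mine [298 220  38  12 227] ex min/max -0.1678 -0.0689
```

Both handle tips lie at the same depth (−0.168), so the pan is as far home as the parked one. Handing in.

```bash
python3 -c "
from plant import ctrl
print(ctrl.close_job())"
```

```text
the job is handed in; nothing more can be done
None
```

I slid the pan home with the cheese in it and released it. The thermometer is held upright on the near ring with its display towards the cook. I handed the job in at about 23 s.

**Pan**
- The pan met the back stop with about 21 N, and I let that relax before opening the fingers.
- In the last scene picture its handle tip is at the same depth as the parked pan's, at −0.168 m for both along the grill's x.
- The cheese was in the pan up to entry. I did not see it again inside the bay.

**Thermometer**
- The foot is inside the white ring, within about 2 mm of its centre in both the wrist and scene views.
- The jaw is at 90.03°, so the display faces the cook, and the tool is vertical to about 0.1°. The thermometer may lean up to about 1° in the grip.
- The mean vertical force of about 2.4 N plus the thermometer's weight gives about 3.5 N. That means the spring has given about 4–5 mm of its 10 mm.
- The arm's height gives about 4 mm of spring travel, roughly in agreement. Single force readings scatter by about 1 N.

**What went wrong**
- My first close on the pan handle was about 10 mm too high, so I opened and gripped again.
- I ran one lift command twice, expecting the first to be refused for a finger opening slightly over the limit. It was accepted, so the arm only rose higher than planned and touched nothing.

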